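# Sort the handful on the voicing bench

### The arm

A 6-joint arm with a two-finger parallel gripper is mounted at the origin on the work surface. World frame = base frame: x ahead of the robot, y to its left, z up, the work surface at z = 0. Lengths are in m, angles in rad, forces in N, time in s.
With the tool pointing down it reaches from about 0.325 to 0.925 m from the base axis. Payload 3.1 kg.
Tool frame: the origin (TCP) lies midway between the tips of the shut fingers; the grasp point (between the pads) lies 19 mm behind it; z points along the fingers, y is the direction in which the jaws open and shut (so a half turn about z gives the same grasp; the last joint's range is limited). The gripper opens to 85 mm and grips with 20 to 120 N. Pads are 22 mm wide; open, the fingers measure 114 mm over their backs; the gripper's body (76 mm by 85 mm) begins 54 mm behind the grasp point. The pads swing forward as they close: fully open they stand 13 mm farther back than shut.
Start: joints at [-1.389, 0.217, 1.613, -0, 1.311, -0.112], TCP at [0.181, -0.598, 0.231] pointing down, gripper open.
Joint ranges: [-2.75, 2.75], [-0.78, 2.1], [0.31, 2.55], [-1.13, 4.27], [0.13, 2.63], [-2.58, 2.58]. Speed limits (rad/s): [2.79, 2.79, 3.14, 3.14, 3.14, 3.14].

### API

Orientations are given as a unit quaternion [x, y, z, w].
In Python, from station import manip gives the robot as it stands.
- The arm moves only by the tool apply_moves, never from a script. Its argument "moves" is a list that holds one entry, the list of rows, each a list of 7 numbers: the shift along the tool's x, y, z in cm, then the turn, a rotation vector about the tool's x, y, z in degrees, then the finger opening in cm, from 0 to 8.54. A call has 1 to 5 rows; each row shifts and turns the pose as measured when the row begins, along the tool's axes as they then stand; what a row does not reach is not made up. A row lasts 1/8 s, in which the tool goes at most 62.5 mm and 10.7 degrees, less where a joint would pass 70% of its speed; a pose out of reach is approached as far as the arm can. A call is refused whole if a number of a shift passes 6.25 or a number of a turn 10.7, either way. A call with a gripper value outside its range is refused whole. The fingers move at their own pace and stop on an object; "squeeze" is the grip in N (left out, the last holds). Time passes only in rows, so rows that do not move let the fingers close. It gives the time, the measured TCP pose, the force and the opening at its end, in the units of the state.
- manip.get_state(): the state, without advancing time (a new reading comes with each control period).
- manip.read_camera(name): name is "scene" or "top" or "wrist"; returns the picture (480x640x3 uint8, red, green, blue); there is no depth.
- manip.calibration(name): a dict with "vertical_fov" (degrees; the focal length in pixels is half the picture's height over the tangent of half this angle, whatever the lens; pixels are square), "cx", "cy" (the principal point, pixels), "dist" ([k1, k2, p1, p2, k3] as OpenCV has them; the pictures are not rectified), "R" (3x3) and "t" (3): a world point X has camera coordinates R X + t; the wrist camera has in their place "mount" (4x4, takes a point from camera to tool coordinates, whose origin is the TCP and whose axes are the flange's). Camera axes: x right, y down, z forward; pixel columns grow to the right and rows downward; lengths in m; the calibration is good to about 2 mm. A picture is of the moment at which its call begins: read the wrist's pose just before it. calibration takes no time and is no camera call.
- manip.hand_in(): hands the job in, once; it reports no verdict.
Trained networks look in the newest picture that a camera, given by its name, has taken for a name from the list of things; names that differ only in an ending like _2 or _b are one class to them, and where a whole thing is asked for, a point or a joint stands for the part that bears it (a point fixed in the world has none). Each returns a list of dicts, best first, with "score" (0 to 1); they miss things now and then, are a little off and sometimes report something else, mostly with a low value. They report only what shows in the picture. A call takes as long as a camera call. They do not tell look-alikes from the thing itself.
- manip.recognise(target, camera): "box" ([centre column, centre row, width, height] in pixels, round what is visible of it).
- manip.pinpoint(target, camera): "centre" ([column, row] in pixels: a listed point, or the origin of a listed thing).
The state is a dict: "clock": time; "qpos": joint angles; "joint_vel": joint speeds; "joint_efforts": joint torques, N m; "position": TCP position; "eef_rot": TCP orientation; "force": force on the tool from outside, world axes, zero at the start; "torque": the same for the moment, N m; "finger_gap": finger opening in m.
Only numpy, scipy, OpenCV 4.12 (cv2) and the standard library are available. Lean on these libraries where they do the work, as an engineer would, in place of code of your own. Each camera call takes 0.05 s, during which the arm holds its last target.

### The job

A mixed lot of parts from an action repair has been left on the voicing bench: sort it away. Lay both hammer heads flat on their sides, not on one another, in the long wooden tray; stand both key leads on end in the tinned steel tray; and stand the white porcelain knob on its brass foot in the round wooden dish. Set everything down, do not drop it, and leave the funnel and the reamer as they are.

Things in the scene. Friction and masses are not known exactly. Their poses are not given: they have to be found in the camera images.
- hammer_1: Grand hammer head lying on its side: egg of cream felt on a pale wooden moulding. 62 mm long (x -31 rounded wooden tail, x +31 felt nose), 11 mm thick (its height), 11 g. Felt, x -3 to +31, up to 26 mm wide; bare wood, x -31 to -3, straight, 13 mm wide: grip it there, at x = -16, fingers closing along y. Origin: centre of the underside as it lies; z up.
- hammer_2: Twin of hammer_1. Grand hammer head lying on its side: egg of cream felt on a pale wooden moulding. 62 mm long (x -31 rounded wooden tail, x +31 felt nose), 11 mm thick (its height), 11 g. Felt, x -3 to +31, up to 26 mm wide; bare wood, x -31 to -3, straight, 13 mm wide: grip it there, at x = -16, fingers closing along y. Origin: centre of the underside as it lies; z up.
- lead_1: Key lead: a plain dull grey cylinder of lead standing on its end, 14.2 mm in diameter, 22 mm high, 40 g. Origin: centre of the underside; z along its axis, up.
- lead_2: The second key lead, twin of lead_1. Key lead: a plain dull grey cylinder of lead standing on its end, 14.2 mm in diameter, 22 mm high, 40 g. Origin: centre of the underside; z along its axis, up.
- knob: White porcelain fallboard knob, round, standing on its brass foot: 31 mm high, widest 31 mm in diameter at 19 mm above its foot, the foot 21 mm in diameter, 45 g. Origin: centre of the foot's underside; z up.
- hammer_tray: Long shallow brown wooden tray lined with grey, open above, fixed: outside 105 (its x) x 176 (its y) x 22 mm high, walls 6 mm, so inside 93 x 164 mm; the floor's top is 6 mm above the bench. Both hammer heads fit side by side, their lengths along the tray's x. Origin: centre of its underside on the bench.
- lead_tin: Smaller oblong tray of bright tinned steel sheet with a rolled rim, open above, fixed: outside 86 (its x) x 126 (its y) x 22 mm high with the rim, walls 3 mm, so inside 80 x 120 mm; the floor's top is 3 mm above the bench. Origin: centre of its underside on the bench.
- knob_dish: Round turned dish of dark wood, open above, fixed: 106 mm outside diameter at the rim, 22 mm high, inside a flat floor about 76 mm across, widening to 96 mm at the rim; the floor's top is 5 mm above the bench. Origin: centre of its underside on the bench.
- funnel: Bystander, leave alone: tinned steel funnel (mouth 76 mm in diameter, facing up) standing in a turned brass holder (foot 64 mm in diameter), together one loose piece 110 mm high, on the robot's left. Origin: centre of the holder's underside.
- reamer: Bystander, leave alone: steel shank reamer lying on the bench, 155 mm long along its own x (square knurled grip 50 x 16 x 16 mm from x = -80 to -30, then a thin tapered fluted rod to x = +75), on the robot's right. Origin: on the bench under its middle.
Not all that is in view belongs to the job. Leave any blue or orange look-alike of the hammer_2 alone. Several things have the shape of the knob_dish; the one meant has the colours described above.

How it is judged:
By the outcome, as a careful person would: the job done as asked, in the order asked, and still so for the second after the job is handed in, with the robot touching nothing.
It also fails if it takes over 120 s, if anything falls off the work surface, if the arm or the gripper's body presses on something with over 40 N, if the wrist force passes 120 N, or if a joint passes its speed limit or range.

## Working session

There is one attempt and no reset: what is moved stays moved. The work goes in short steps, Python scripts to look and compute and a tool call to move; the robot and the scene stay as the last step left them, time stands still between calls to the robot, and variables do not carry over. Pictures are saved under pics/ and viewed, and the job is handed in when it is done.

Besides the shell and the picture viewer there is one more tool, called after ">>>" as a command line: name --argument value ..., lists and objects as JSON in quotes. apply_moves: Moves the arm, as the interface text tells. Its arguments: {"type":"object","properties":{"moves":{"type":"array"},"squeeze":{"type":"number"}},"required":["moves"]}

```bash
ls; mkdir -p pics
python3 - <<'E'
from station import manip
import cv2
for n in ["scene","top","wrist"]:
    im=manip.read_camera(n); cv2.imwrite(f"pics/{n}0.png",im[:,:,::-1])
    print(n,manip.calibration(n))
print(manip.get_state())
E
```

```text
pics
scene {'vertical_fov': 55.83274487650473, 'cx': 309.79692368383564, 'cy': 239.05181006757715, 'dist': array([-0.05334535,  0.        ,  0.        ,  0.        ,  0.        ]), 'R': array([[ 0.08562701,  0.99620914,  0.01534164],
       [ 0.55819497, -0.03521241, -0.82896228],
       [-0.82527959,  0.07954519, -0.55909406]]), 't': array([-0.07436824, -0.25849673,  1.45630634])}
top {'vertical_fov': 54.93622218205414, 'cx': 317.54596231957856, 'cy': 239.92410636089292, 'dist': array([-0.04355203,  0.        ,  0.        ,  0.        ,  0.        ]), 'R': array([[ 4.73845041e-04, -9.99980989e-01,  6.14797281e-03],
       [-9.94230282e-01, -1.13056876e-03, -1.07260751e-01],
       [ 1.07265663e-01, -6.06167576e-03, -9.94211916e-01]]), 't': array([0.01942111, 0.53893076, 0.88776067])}
wrist {'vertical_fov': 67.02805669983248, 'cx': 320.35436164889194, 'cy': 238.54294796557096, 'dist': array([-0.06850817,  0.        ,  0.        ,  0.        ,  0.        ]), 'mount': array([[ 9.86843096e-05, -9.64184016e-01, -2.65234185e-01,
         6.84213172e-02],
       [ 9.99999831e-01,  2.472845
[... 204 characters left out ...]
1.00000000e+00]])}
{'clock': 0.15, 'qpos': array([-1.38918458e+00,  2.17584924e-01,  1.61459941e+00, -1.71171954e-05,
        1.31132355e+00, -1.12189557e-01]), 'joint_vel': array([-0.00061502, -0.00189556, -0.00490738, -0.00115352,  0.0002522 ,
        0.00117739]), 'joint_efforts': array([-1.09289387e-03, -3.97452271e+01, -3.04416060e+01, -3.39630787e-04,
        5.84632464e-03, -1.62999436e-05]), 'position': array([ 0.18090096, -0.59757412,  0.23024806]), 'eef_rot': array([ 9.89228713e-01,  1.46374986e-01, -4.14981497e-05, -9.56749599e-04]), 'force': array([ 0.23882565, -0.13689679, -0.27973351]), 'torque': array([-0.01815549,  0.023083  , -0.06775762]), 'finger_gap': 0.08559974562995032}
```

View pics/scene0.png

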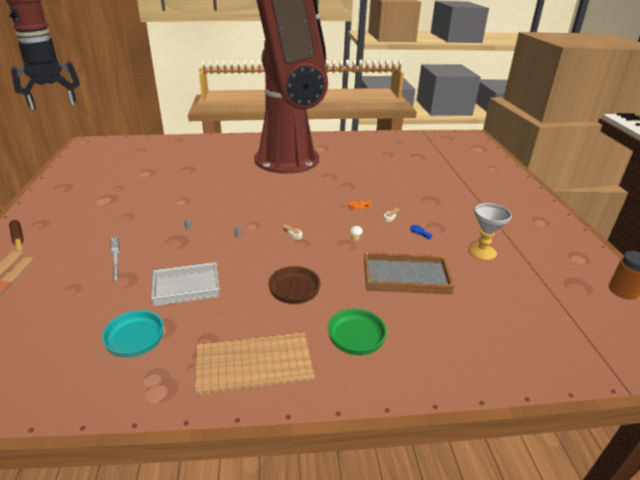

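View pics/top0.png

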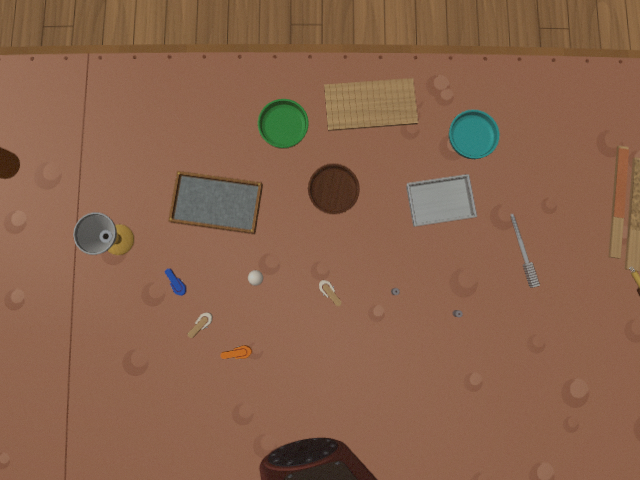

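```bash
cat > h.py <<'E'
import numpy as np, cv2
from station import manip
from scipy.spatial.transform import Rotation as Rn
def K(c):
    f=240/np.tan(np.radians(c["vertical_fov"])/2)
    return np.array([[f,0,c["cx"]],[0,f,c["cy"]],[0,0,1.]])
def cam(n,st=None):
    c=manip.calibration(n)
    if n=="wrist":
        T=np.eye(4);T[:3,:3]=Rn.from_quat(st["eef_rot"]).as_matrix();T[:3,3]=st["position"]
        M=np.linalg.inv(T@c["mount"]); return K(c),c["dist"],M[:3,:3],M[:3,3]
    return K(c),c["dist"],c["R"],c["t"]
def ray(cm,px,z):
    k,d,R,t=cm
    u=cv2.undistortPoints(np.array([[px]],float),k,d)[0,0]
    o=-R.T@t; v=R.T@np.array([u[0],u[1],1]); return o+v*(z-o[2])/v[2]
def proj(cm,X):
    k,d,R,t=cm
    return cv2.projectPoints(np.array(X,float).reshape(-1,3),cv2.Rodrigues(R)[0],t,k,d)[0].reshape(-1,2)
E
python3 - <<'E'
from h import *
manip.read_camera("top"); cm=cam("top")
for n,z in [("hammer_1",.0),("lead_1",.0),("knob",.0),("hammer_tray",0),("lead_tin",0),("knob_dish",0),("funnel",0),("reamer",0)]:
    for r in manip.pinpoint(n,"top"):
        print(n,round(r["score"],2),np.round(r["centre"],1),np.round(ray(cm,r["centre"],z),4))
print(manip.get_state()["clock"])
E
```

```text
hammer_1 0.82 [235.2 349.3] [0.3215 0.1845 0.    ]
hammer_1 0.81 [175.9 284.7] [0.4502 0.3076 0.    ]
hammer_1 0.68 [330.7 293.5] [ 0.433 -0.007  0.   ]
hammer_1 0.64 [332.2 186.1] [ 0.6545 -0.0107  0.    ]
hammer_1 0.56 [198.2 323.9] [0.3716 0.2601 0.    ]
lead_1 0.61 [391.7 287.7] [ 0.4446 -0.131   0.    ]
lead_1 0.59 [452.2 317.9] [ 0.3835 -0.2531  0.    ]
knob 0.75 [254.7 277.4] [0.4653 0.1473 0.    ]
hammer_tray 0.69 [212.5 204.4] [0.6157 0.237  0.    ]
hammer_tray 0.22 [394.7 287.8] [ 0.4444 -0.1371  0.    ]
lead_tin 0.8 [436.3 201.5] [ 0.6226 -0.227   0.    ]
lead_tin 0.41 [254.7 279.8] [0.4605 0.1472 0.    ]
knob_dish 0.92 [280.1 123.7] [0.7888 0.0989 0.    ]
knob_dish 0.56 [470.1 138.4] [ 0.7587 -0.3033  0.    ]
funnel 0.6 [113.8 238.9] [0.5437 0.4397 0.    ]
funnel 0.2 [436.9 202. ] [ 0.6215 -0.2282  0.    ]
reamer 0.83 [518.4 251.6] [ 0.5182 -0.3953  0.    ]
0.6
```

The scene camera shows it too. Possible hammers in the top view: cream at (330,293), cream at (200,324), and the blue (176,282) and orange (236,352) look-alikes. I choose the two cream ones. Possible dishes: brown (333,189), green (284,124) and teal (474,135). I choose the brown one. The leads are at (395,292) and (457,314), and the knob is at (255,278). Next, a close crop to check the choice.

Run:
```python
from h import *
im=manip.read_camera("top")[:,:,::-1]
c=lambda x,y,w,h,s:cv2.resize(im[y:y+h,x:x+w],None,fx=s,fy=s,interpolation=cv2.INTER_CUBIC)
a=c(160,260,200,100,4); cv2.imwrite("pics/c1.png",a)
b=c(160,160,200,80,4); d=c(360,240,120,100,5)
cv2.imwrite("pics/c2.png",b)
e=c(360,165,130,160,3.7);cv2.imwrite("pics/c3.png",e)
```

```text
(no output)
```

View pics/c1.png

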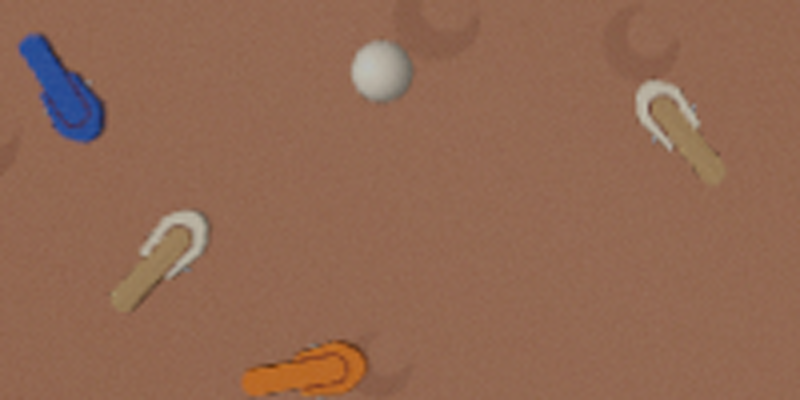

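View pics/c2.png

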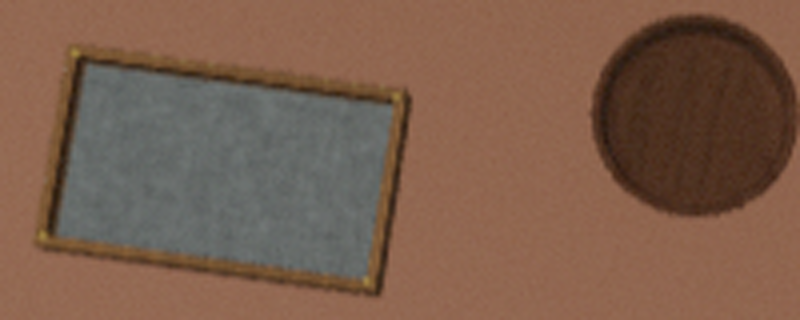

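View pics/c3.png

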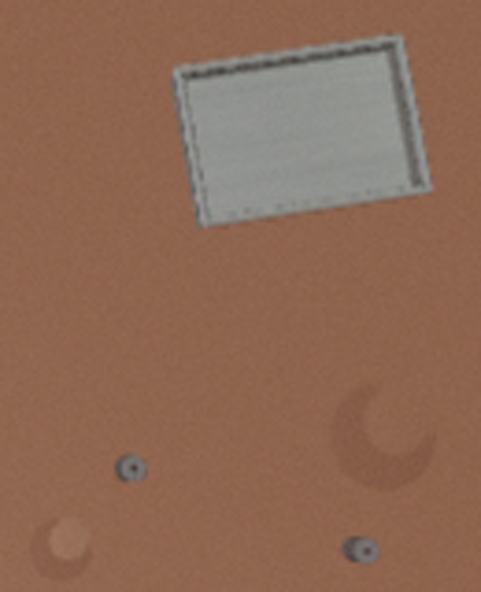

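The crops confirm it. The two cream-felt hammers are at about (199,325) and (331,293), the tray at (216,202), the brown dish at (333,189), the tin at (442,201) and the leads at (395,292) and (458,314).

Run:
```python
from h import *
cm=cam("top")
def P(x,y,s,pts,z): return np.array([ray(cm,(x+(p[0]+.5)/s-.5,y+(p[1]+.5)/s-.5),z) for p in pts])
for nm,n,t in [("A",(203,216),(115,306)),("B",(648,84),(720,183))]:
    q=P(160,260,4,[n,t],.008); d=q[0]-q[1]; print(nm,q.mean(0)[:2].round(4),"len",np.linalg.norm(d).round(4),"yaw",np.degrees(np.arctan2(d[1],d[0])).round(1))
for nm,q in [("tray",P(160,160,4,[(72,48),(407,95),(378,293),(38,242)],.022)),("tin",P(360,165,3.7,[(175,68),(402,37),(432,188),(203,226)],.022))]:
    e=q[1]-q[0]; print(nm,q.mean(0)[:2].round(4),[np.linalg.norm(q[i]-q[(i+1)%4]).round(4) for i in range(4)],"y-axis yaw of long edges",[np.degrees(np.arctan2(*(a-b)[1::-1])).round(1) for a,b in [(q[0],q[1]),(q[3],q[2])]], "x-edges",[np.degrees(np.arctan2(*(a-b)[1::-1])).round(1) for a,b in [(q[0],q[3]),(q[1],q[2])]])
im=manip.read_camera("top").astype(int)
# dish
print("dish",P(160,160,4,[(594,113),(797,113),(695,14),(695,215)],.022).round(4).tolist())
m=((im.min(2)>120)&(im.max(2)-im.min(2)<50)).astype(np.uint8); 
for (u,v) in [(255,278)]:
    ys,xs=np.nonzero(m[v-12:v+12,u-12:u+12]); print("knob",xs.mean()+u-12,ys.mean()+v-12,len(xs),ray(cm,(xs.mean()+u-12,ys.mean()+v-12),.019).round(4))
for nm,p in [("lead a",(134,466)),("lead b",(367,550))]: print(nm,P(360,165,3.7,[p],.022).round(4))
```

```text
A [0.3703 0.2556] len 0.062 yaw -44.0
B [ 0.4341 -0.0065] len 0.0612 yaw 36.1
tray [0.6169 0.2262] [np.float64(0.1732), np.float64(0.102), np.float64(0.174), np.float64(0.1009)] y-axis yaw of long edges [np.float64(81.9), np.float64(81.5)] x-edges [np.float64(-7.8), np.float64(-7.4)]
tin [ 0.6224 -0.2321] [np.float64(0.128), np.float64(0.0856), np.float64(0.1286), np.float64(0.0887)] y-axis yaw of long edges [np.float64(98.1), np.float64(99.5)] x-edges [np.float64(8.7), np.float64(9.0)]
dish [[0.6457, 0.039, 0.022], [0.6459, -0.064, 0.022], [0.6973, -0.0124, 0.022], [0.5935, -0.012, 0.022]]
knob 253.91156462585036 277.05442176870747 147 [0.4655 0.1464 0.019 ]
lead a [[ 0.4388 -0.1355  0.022 ]]
lead b [[ 0.3938 -0.2601  0.022 ]]
```

```bash
cat >> h.py <<'E'
def plan(x,y,z,yaw,g,step=5.0,s=None):
    s=s or manip.get_state(); R=Rn.from_quat(s["eef_rot"]).as_matrix(); p=s["position"]
    y0=np.arctan2(R[1,0],R[0,0]); cz=lambda a:np.array([[np.cos(a),np.sin(a),0],[np.sin(a),-np.cos(a),0],[0,0,-1.]])
    dy=(np.radians(yaw)-y0+np.pi)%(2*np.pi)-np.pi; D=np.array([x,y,z])-p
    n=int(max(np.ceil(np.abs(D*100).max()/step),np.ceil(abs(np.degrees(dy))/10),1))
    print("now",p.round(4),"yaw",np.degrees(y0).round(1),"tiltz",R[:,2].round(4),"gap",round(s["finger_gap"],4),"F",s["force"].round(1),"clk",round(s["clock"],2),"q6",np.degrees(s["qpos"]).round(0))
    if n>1:
        for i in range(n):
            w=cz(y0+dy*i/n).T@D*100/n; print([*w.round(1),0,0,round(-np.degrees(dy)/n,1),g])
    else:
        w=R.T@D*100; print([*w.round(2),0,0,round(-np.degrees(dy),1),g])
def grab(n):
    s=manip.get_state(); im=manip.read_camera("wrist"); cv2.imwrite(f"pics/{n}.png",im[:,:,::-1]); return s,cam("wrist",s),im
E
python3 -c "
from h import *
plan(.42,-.016,.15,36,5)"
```

```text
now [ 0.181  -0.5982  0.2314] yaw 16.8 tiltz [ 0.e+00 -1.e-04 -1.e+00] gap 0.0853 F [-0.8 -0.8 -0.6] clk 0.7 q6 [-80.  12.  92.   0.  75.  -6.]
[np.float64(3.3), np.float64(-4.1), np.float64(0.7), 0, 0, np.float64(-1.6), 5]
[np.float64(3.4), np.float64(-4.0), np.float64(0.7), 0, 0, np.float64(-1.6), 5]
[np.float64(3.5), np.float64(-3.9), np.float64(0.7), 0, 0, np.float64(-1.6), 5]
[np.float64(3.6), np.float64(-3.8), np.float64(0.7), 0, 0, np.float64(-1.6), 5]
[np.float64(3.7), np.float64(-3.7), np.float64(0.7), 0, 0, np.float64(-1.6), 5]
[np.float64(3.8), np.float64(-3.6), np.float64(0.7), 0, 0, np.float64(-1.6), 5]
[np.float64(3.9), np.float64(-3.5), np.float64(0.7), 0, 0, np.float64(-1.6), 5]
[np.float64(4.0), np.float64(-3.3), np.float64(0.7), 0, 0, np.float64(-1.6), 5]
[np.float64(4.1), np.float64(-3.2), np.float64(0.7), 0, 0, np.float64(-1.6), 5]
[np.float64(4.2), np.float64(-3.1), np.float64(0.7), 0, 0, np.float64(-1.6), 5]
[np.float64(4.3), np.float64(-3.0), np.float64(0.7), 0, 0, np.float64(-1.6), 5]
[np.float64(4.4), np.float64(-2.9), np.float64(0.7), 0, 0, np.float64(-1.6), 5]
```

>>> apply_moves --moves '[[[3.3,-4.1,0.7,0,0,-1.6,5],[3.4,-4.0,0.7,0,0,-1.6,5],[3.5,-3.9,0.7,0,0,-1.6,5],[3.6,-3.8,0.7,0,0,-1.6,5],[3.7,-3.7,0.7,0,0,-1.6,5]]]'

```text
clock: 1.32
position: [0.2802, -0.353, 0.1963]
eef_rot: [0.977, 0.214, 0.001, 0.003]
force: [-0.1, -0.3, -0.1]
finger_gap: 0.05
```

>>> apply_moves --moves '[[[3.8,-3.6,0.7,0,0,-1.6,5],[3.9,-3.5,0.7,0,0,-1.6,5],[4.0,-3.3,0.7,0,0,-1.6,5],[4.1,-3.2,0.7,0,0,-1.6,5],[4.2,-3.1,0.7,0,0,-1.6,5]]]'

```text
clock: 1.95
position: [0.3819, -0.1046, 0.1612]
eef_rot: [0.959, 0.283, 0.003, 0.006]
force: [0.8, -1.1, -0.3]
finger_gap: 0.0501
```

```bash
sed -i 's/print(\[\*w.round(1),0,0,round(-np.degrees(dy)\/n,1),g\])/print([float(v) for v in w.round(1)],round(float(-np.degrees(dy)\/n),1),g)/' h.py; python3 -c "
from h import *
plan(.42,-.016,.15,36,5)"
```

```text
now [ 0.3819 -0.1046  0.1612] yaw 32.8 tiltz [ 0.0097 -0.0099 -0.9999] gap 0.0501 F [ 0.8 -1.1 -0.3] clk 1.95 q6 [-25. -13. 126.  -0.  67.  32.]
[4.0, -2.7, 0.6] -1.6 5
[4.1, -2.6, 0.6] -1.6 5
```

```bash
cat >> h.py <<'E'
def plan(x,y,z,yaw,g,step=5.5,s=None):
    s=s or manip.get_state(); R0=Rn.from_quat(s["eef_rot"]); R=R0.as_matrix(); p=s["position"]
    a=np.radians(yaw); G=np.array([[np.cos(a),np.sin(a),0],[np.sin(a),-np.cos(a),0],[0,0,-1.]])
    rv=(R0.inv()*Rn.from_matrix(G)).as_rotvec(); D=np.array([x,y,z])-p
    n=int(max(np.ceil(np.linalg.norm(D*100)/step),np.ceil(abs(np.degrees(rv)).max()/10.5),1))
    print("now",p.round(4),"yaw",np.degrees(np.arctan2(R[1,0],R[0,0])).round(1),"z",R[:2,2].round(4),"gap",round(s["finger_gap"],4),"F",s["force"].round(1),"clk",round(s["clock"],2),"q",np.degrees(s["qpos"]).round(0))
    for i in range(n):
        Ri=(R0*Rn.from_rotvec(rv*i/n)).as_matrix(); w=Ri.T@D*100/n
        print([float(v) for v in w.round(2 if n<3 else 1)]+[float(v) for v in np.degrees(rv/n).round(1)]+[g])
E
python3 -c "
from h import *
plan(.42,-.016,.15,36,5)"
```

```text
now [ 0.3819 -0.1046  0.1612] yaw 32.8 z [ 0.0097 -0.0099] gap 0.0501 F [ 0.8 -1.1 -0.3] clk 1.95 q [-25. -13. 126.  -0.  67.  32.]
[4.0, -2.7, 0.53, 0.4, -0.1, -1.6, 5]
[4.08, -2.58, 0.55, 0.4, -0.1, -1.6, 5]
```

>>> apply_moves --moves '[[[4.0,-2.7,0.5,0.4,-0.1,-1.6,5],[4.1,-2.6,0.5,0.4,-0.1,-1.6,5],[0,0,0,0,0,0,5]]]'

```text
clock: 2.33
position: [0.4218, -0.0097, 0.1513]
eef_rot: [0.95, 0.313, 0.001, 0.0]
force: [-0.9, 0.6, -0.9]
finger_gap: 0.0499
```

```bash
python3 -c "
from h import *
s,cm,im=grab('w1')
for r in manip.pinpoint('hammer_1','wrist')[:3]: print(r['score'],r['centre'],ray(cm,r['centre'],0).round(4))
plan(.42,-.016,.15,36,5)"
```

```text
0.87 [58.9, 187.7] [0.3165 0.1856 0.    ]
0.81 [16.1, 80.8] [0.3723 0.2567 0.    ]
0.55 [325.2, 207.6] [ 0.4359 -0.0063  0.    ]
now [ 0.4213 -0.0121  0.1515] yaw 36.3 z [ 0.0015 -0.0017] gap 0.0499 F [-0.6  0.3  0.5] clk 2.42 q [-11.  -8. 123.  -0.  65.  43.]
[-0.33, 0.24, 0.15, 0.1, -0.0, 0.3, 5]
```

View pics/w1.png

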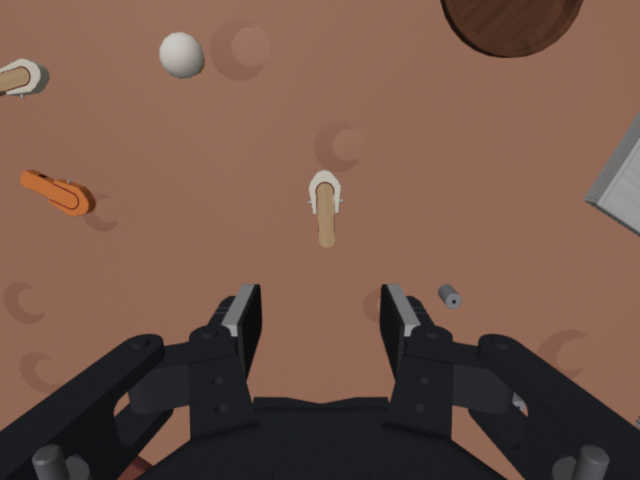

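The wrist view shows the cream hammer centred at about (325,208), nose up at (324,172) and tail at (327,247). Orange is off at (58,192).

```bash
python3 -c "
from h import *
s=manip.get_state();cm=cam('wrist',s)
n=ray(cm,(324.5,172),.006);t=ray(cm,(327.5,247),.007);d=n-t;yaw=np.arctan2(d[1],d[0]);print(n,t,np.linalg.norm(d),np.degrees(yaw))
c=(n+t)/2;g=c-.016*np.array([np.cos(yaw),np.sin(yaw),0]);print(c,g)
plan(g[0],g[1],.06,np.degrees(yaw),4)"
```

```text
[0.4588308  0.00929083 0.006     ] [ 0.41075475 -0.02931231  0.007     ] 0.06166448650533963 38.76306808700099
[ 0.43479278 -0.01001074  0.0065    ] [ 0.42231691 -0.02002836  0.0065    ]
now [ 0.4213 -0.0121  0.1515] yaw 36.3 z [ 0.0015 -0.0017] gap 0.0499 F [-0.6  0.3  0.5] clk 2.42 q [-11.  -8. 123.  -0.  65.  43.]
[-0.19, 0.34, 4.57, 0.1, -0.0, -1.2, 4]
[-0.2, 0.34, 4.57, 0.1, -0.0, -1.2, 4]
```

>>> apply_moves --moves '[[[-0.1,0.2,4.5,0.1,0,-0.4,4],[-0.1,0.2,4.5,0.1,0,-0.4,4],[0,0,0,0,0,0,4]]]'

```text
clock: 2.8
position: [0.4238, -0.0209, 0.0621]
eef_rot: [0.949, 0.316, 0.002, 0.001]
force: [0.2, 0.8, -0.1]
finger_gap: 0.0403
```

```bash
python3 -c "
from h import *
s,cm,im=grab('w2')
plan(.4218,-.0167,.003,37,4)"
```

```text
now [ 0.426  -0.0212  0.0641] yaw 36.8 z [ 0.0095 -0.0025] gap 0.04 F [-0.8  0.2  1.2] clk 2.85 q [-12.   1. 126.  -0.  53.  41.]
[-0.05, -0.33, 3.05, 0.2, -0.2, -0.1, 4]
[-0.04, -0.32, 3.05, 0.2, -0.2, -0.1, 4]
```

View pics/w2.png

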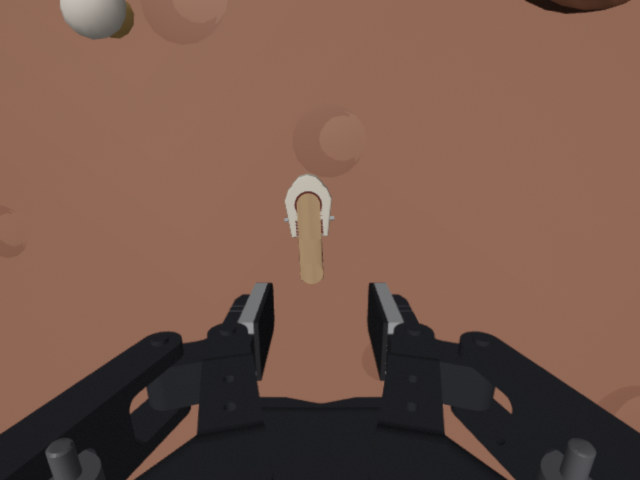

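>>> apply_moves --moves '[[[0,-0.3,2.0,0.2,-0.2,0,4],[0,0,0,0,0,0,4]]]'

```text
clock: 3.1
position: [0.4279, -0.0211, 0.0482]
eef_rot: [0.949, 0.314, 0.005, 0.004]
force: [-0.5, -0.3, -0.7]
finger_gap: 0.0402
```

```bash
python3 -c "
from h import *
for i in range(4):
    s,cm,im=grab('w3');print(s['position'].round(4),s['force'].round(1),Rn.from_quat(s['eef_rot']).as_matrix()[:2,2].round(4))
n=ray(cm,(0,0),.0)
plan(.4218,-.0167,.003,37,4)"
```

```text
[ 0.4279 -0.0211  0.0482] [-0.5 -0.3 -0.7] [ 0.0119 -0.0036]
[ 0.4298 -0.0215  0.0495] [ 0.4 -0.7  0.6] [ 0.0158 -0.0045]
[ 0.4302 -0.0214  0.0498] [ 0.1 -0.1  1.5] [ 0.0168 -0.0047]
[ 0.4302 -0.0213  0.0497] [ 0.4 -1.   0.1] [ 0.0167 -0.0046]
now [ 0.4298 -0.0211  0.0493] yaw 36.7 z [ 0.0161 -0.0044] gap 0.0404 F [-0.4  0.5  0.8] clk 3.3 q [-12.   3. 126.  -0.  51.  41.]
[-0.43, -0.89, 4.62, 0.8, -0.6, -0.3, 4]
```

View pics/w3.png

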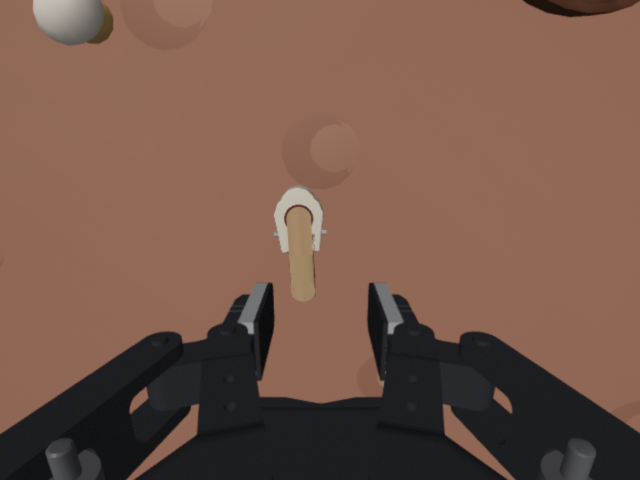

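>>> apply_moves --moves '[[[-0.4,-0.9,2.5,0.8,-0.6,0,4]]]'

```text
clock: 3.42
position: [0.4255, -0.0173, 0.0271]
eef_rot: [0.949, 0.314, 0.003, 0.002]
force: [-0.1, 0.0, -0.7]
finger_gap: 0.0398
```

```bash
python3 -c "
from h import *
for i in range(3):
    s,cm,im=grab('w4');print(s['position'].round(4),s['force'].round(1),Rn.from_quat(s['eef_rot']).as_matrix()[:2,2].round(4))
plan(.4218,-.0167,.003,37,4)"
```

```text
[ 0.4255 -0.0173  0.0271] [-0.1  0.  -0.7] [ 0.0074 -0.0012]
[ 0.4206 -0.016   0.0232] [-2.  -0.4 -1.5] [-0.0022  0.001 ]
[ 0.4199 -0.016   0.0234] [-0.3 -1.3  0.2] [-0.0041  0.0013]
now [ 0.4208 -0.0162  0.0241] yaw 36.7 z [-0.0023  0.0008] gap 0.0402 F [0.4 1.2 0.8] clk 3.58 q [-12.   5. 127.   0.  48.  42.]
[0.05, 0.1, 2.11, -0.1, 0.1, -0.3, 4]
```

View pics/w4.png

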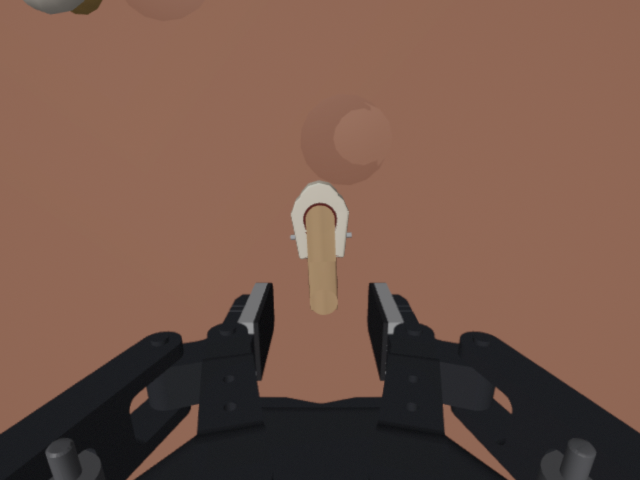

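```bash
cat >> h.py <<'E'
def meas(cm,n,t,z=.0065):
    n=ray(cm,n,z);t=ray(cm,t,z);d=n-t;yaw=np.arctan2(d[1],d[0]);c=(n+t)/2;g=c-.016*np.array([np.cos(yaw),np.sin(yaw),0])
    print("len",np.linalg.norm(d).round(4),"yaw",np.degrees(yaw).round(1),"c",c.round(4),"g",g.round(4))
E
python3 -c "
from h import *
s,cm,im=grab('w5');print(s['position'])
meas(cm,(320,182),(323.5,314))
plan(.4218,-.0167,.003,37,4)"
```

```text
[ 0.42083383 -0.01619957  0.02406789]
len 0.0647 yaw 38.2 c [ 0.4359 -0.0076  0.0065] g [ 0.4233 -0.0175  0.0065]
now [ 0.4218 -0.0164  0.0247] yaw 36.7 z [-0.0004  0.0004] gap 0.04 F [ 0.1  0.6 -0.4] clk 3.62 q [-12.   5. 127.   0.  48.  42.]
[-0.02, 0.02, 2.17, -0.0, 0.0, -0.3, 4]
```

>>> apply_moves --moves '[[[0.1,0.05,2.1,0,0,-0.8,4]]]'

```text
clock: 3.75
position: [0.4262, -0.0169, 0.0059]
eef_rot: [0.947, 0.322, 0.003, 0.001]
force: [-0.6, 0.8, -0.9]
finger_gap: 0.0398
```

```bash
python3 -c "
from h import *
grab('w6');grab('w6')
plan(.4226,-.0170,.003,37.3,4)"
```

```text
now [ 0.4224 -0.0162  0.0034] yaw 37.5 z [-0.002   0.0007] gap 0.0396 F [-0.   0.2  0.3] clk 3.85 q [-12.   8. 127.   0.  45.  41.]
[-0.03, 0.08, 0.04, -0.1, 0.1, 0.2, 4]
```

>>> apply_moves --moves '[[[0,0.08,0,0,0,0,0.8],[0,0,0,0,0,0,0.8],[0,0,0,0,0,0,0.8]]]' --squeeze 30

```text
clock: 4.22
position: [0.4249, -0.0173, 0.0057]
eef_rot: [0.947, 0.321, 0.001, 0.0]
force: [-0.6, 0.7, 0.6]
finger_gap: 0.012
```

```bash
python3 -c "
from h import *
grab('w7')
plan(.4226,-.0170,.1,37.3,.8)"
```

```text
now [ 0.425  -0.0173  0.0057] yaw 37.5 z [ 0.002  -0.0003] gap 0.0119 F [-0.5  0.4 -0.5] clk 4.28 q [-12.   8. 126.   0.  45.  41.]
[-0.08, -0.08, -4.71, 0.0, -0.0, 0.1, 0.8]
[-0.08, -0.08, -4.71, 0.0, -0.0, 0.1, 0.8]
```

View pics/w7.png

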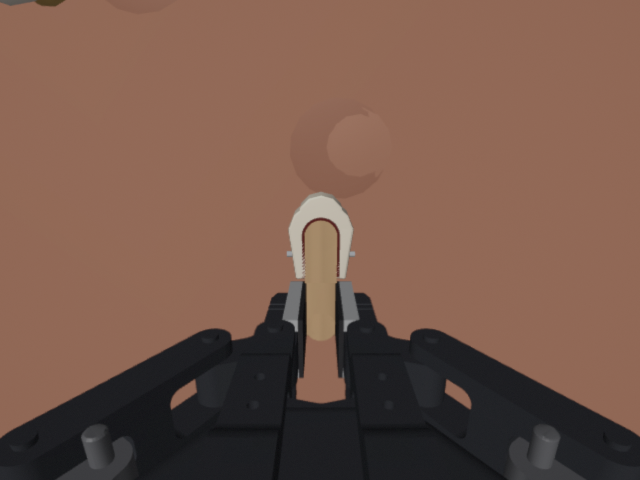

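>>> apply_moves --moves '[[[0,0,-5,0,0,0,0.8],[0,0,-5,0,0,0,0.8]]]' --squeeze 30

```text
clock: 4.53
position: [0.4203, -0.0165, 0.1035]
eef_rot: [0.947, 0.321, -0.005, -0.003]
force: [1.1, 0.2, -0.1]
finger_gap: 0.0122
```

```bash
python3 -c "
from h import *
grab('w8')
plan(.5972,.1886,.11,-8,.8)"
```

```text
now [ 0.4252 -0.0173  0.11  ] yaw 37.5 z [0.0007 0.0001] gap 0.012 F [3.3 0.3 2.2] clk 4.58 q [-12.  -4. 124.   0.  60.  41.]
[5.2, -1.2, 0.0, 0.0, -0.0, 9.1, 0.8]
[5.0, -2.0, 0.0, 0.0, -0.0, 9.1, 0.8]
[4.6, -2.8, 0.0, 0.0, -0.0, 9.1, 0.8]
[4.1, -3.4, 0.0, 0.0, -0.0, 9.1, 0.8]
[3.5, -4.1, 0.0, 0.0, -0.0, 9.1, 0.8]
```

View pics/w8.png

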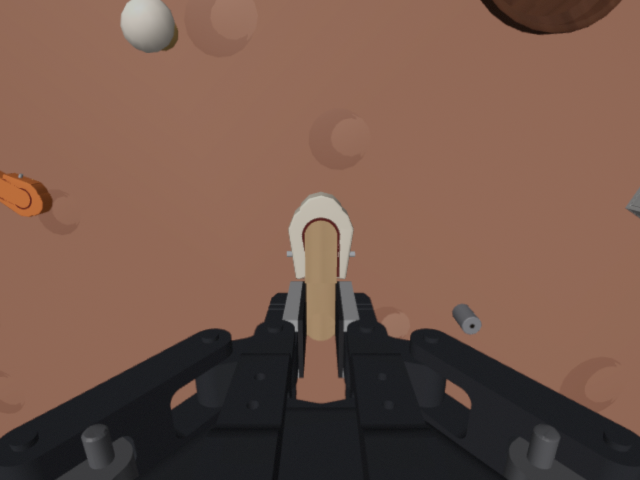

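The hammer is held firmly at the same place in the picture (320,250). Carrying it to the tray.

>>> apply_moves --moves '[[[5.2,-1.2,0,0,0,9.1,0.8],[5.0,-2.0,0,0,0,9.1,0.8],[4.6,-2.8,0,0,0,9.1,0.8],[4.1,-3.4,0,0,0,9.1,0.8],[3.5,-4.1,0,0,0,9.1,0.8]]]'

```text
clock: 5.2
position: [0.6054, 0.1899, 0.1148]
eef_rot: [0.996, -0.086, 0.005, 0.001]
force: [0.6, -0.4, 0.2]
finger_gap: 0.0119
```

```bash
python3 -c "
from h import *
grab('w9');grab('w9');s,cm,im=grab('w9')
for r in manip.pinpoint('hammer_tray','wrist')[:2]: print(r['score'],r['centre'],ray(cm,r['centre'],0).round(4))
t=np.array([.6169,.2262]);ex=np.array([.9905,-.1374]);ey=np.array([.1374,.9905])
for sx,sy in [(1,1),(1,-1),(-1,-1),(-1,1)]: 
  p=proj(cm,np.append(t+sx*.0525*ex+sy*.088*ey,.022))[0]; cv2.circle(im,(int(p[0]),int(p[1])),4,(255,0,0),1); print(p.round(0))
cv2.imwrite('pics/w9.png',im[:,:,::-1])
plan(.5972,.1886,.04,-8,.8)"
```

```text
0.92 [270.7, 229.2] [0.6197 0.2275 0.    ]
[132. 167.]
[400. 158.]
[396. 308.]
[154. 312.]
now [0.6042 0.1891 0.1142] yaw -9.4 z [ 0.009  -0.0025] gap 0.0119 F [-0.2 -0.7 -0.4] clk 5.4 q [ 11.  20.  97.  -0.  63. 111.]
[-0.38, 0.08, 3.71, 0.0, -0.3, -0.7, 0.8]
[-0.36, 0.07, 3.71, 0.0, -0.3, -0.7, 0.8]
```

View pics/w9.png

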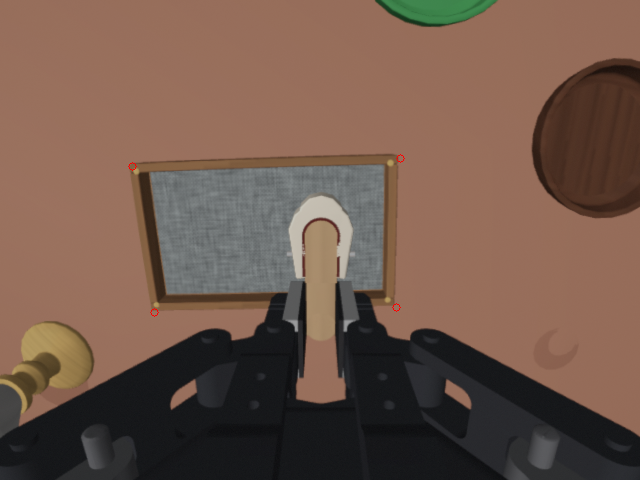

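The tray fits the predicted corners to within about 5 px, and the hammer hangs over its right half at (320,240). Going down.

>>> apply_moves --moves '[[[-0.3,0,3.5,0,-0.3,-0.7,0.8],[-0.3,0,3.5,0,-0.3,-0.7,0.8]]]'

```text
clock: 5.65
position: [0.6006, 0.1886, 0.0468]
eef_rot: [0.998, -0.069, 0.003, -0.0]
force: [-0.6, -0.5, 0.2]
finger_gap: 0.0116
```

```bash
python3 -c "
from h import *
grab('w10');grab('w10');s,cm,im=grab('w10')
plan(.5988,.1899,.013,-8,.8)"
```

```text
now [0.5984 0.1881 0.0451] yaw -8.0 z [-0.0003 -0.0013] gap 0.0119 F [ 1.  -0.   0.5] clk 5.8 q [ 11.  25.  98.  -0.  57. 109.]
[0.02, -0.18, 3.21, 0.1, 0.0, -0.0, 0.8]
```

View pics/w10.png

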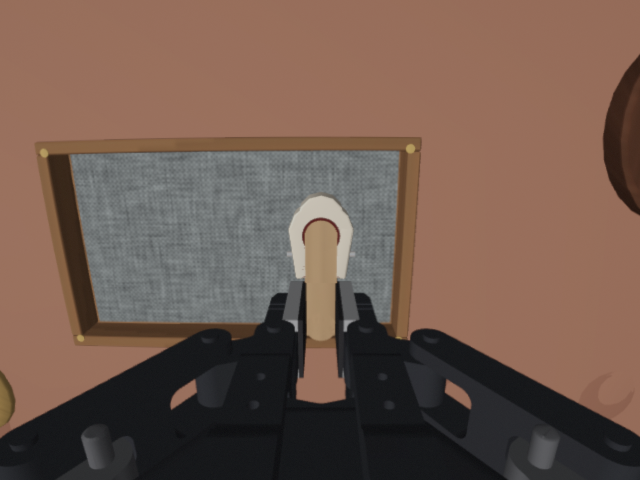

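>>> apply_moves --moves '[[[0,-0.15,2.9,0.1,0,0,0.8]]]'

```text
clock: 5.92
position: [0.6027, 0.1897, 0.0206]
eef_rot: [0.998, -0.07, 0.005, -0.001]
force: [0.2, 0.0, 0.0]
finger_gap: 0.0114
```

```bash
python3 -c "
from h import *
grab('w11');s,cm,im=grab('w11');plan(.5988,.1899,.012,-8,.8)
s,cm,im=grab('w11')
plan(.5988,.1899,.0117,-8,.8)"
```

```text
now [0.5964 0.1885 0.0148] yaw -8.0 z [-0.0046 -0.0006] gap 0.0118 F [-1.5 -0.3 -0.4] clk 6.03 q [ 11.  27.  99.   0.  54. 109.]
[0.22, -0.17, 0.28, 0.1, 0.3, -0.0, 0.8]
now [0.5975 0.1888 0.0161] yaw -8.0 z [-0.0023 -0.0002] gap 0.0122 F [-0.3 -0.  -0.5] clk 6.08 q [ 11.  27.  99.   0.  54. 109.]
[0.12, -0.12, 0.44, 0.0, 0.1, -0.0, 0.8]
```

>>> apply_moves --moves '[[[0,-0.1,0.4,0,0.1,0,0.8]]]'

```text
clock: 6.2
position: [0.5994, 0.1899, 0.0144]
eef_rot: [0.998, -0.07, 0.002, -0.0]
force: [0.8, 0.6, 0.5]
finger_gap: 0.0119
```

```bash
python3 -c "
from h import *
grab('w12');s,cm,im=grab('w12')
s,cm,im=grab('w12')
plan(.5988,.1899,.0117,-8,.8)"
```

```text
now [0.5984 0.19   0.0134] yaw -8.0 z [ 0.0013 -0.0001] gap 0.0117 F [-0.5  0.   0.5] clk 6.35 q [ 11.  28.  99.  -0.  54. 109.]
[0.04, 0.0, 0.17, -0.0, -0.1, -0.0, 0.8]
```

View pics/w12.png

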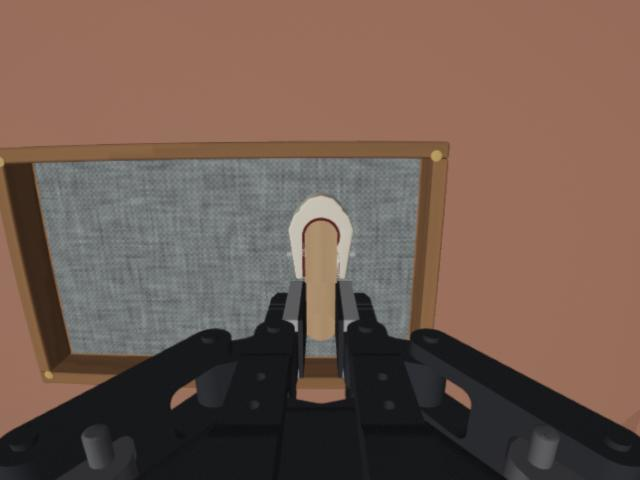

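>>> apply_moves --moves '[[[0,0,0.2,0,0,0,0.8]]]'

```text
clock: 6.48
position: [0.5992, 0.1902, 0.0123]
eef_rot: [0.998, -0.07, 0.001, -0.0]
force: [0.0, -0.2, 0.2]
finger_gap: 0.0117
```

```bash
python3 -c "
from h import *
for i in range(3): s,cm,im=grab('w12');print(s['force'].round(1),s['position'].round(4))
"
```

```text
[ 0.  -0.2  0.2] [0.5992 0.1902 0.0123]
[-0.5 -0.9  0.1] [0.599  0.1901 0.012 ]
[ 0.1 -0.3 -0.6] [0.5988 0.1901 0.0118]
```

>>> apply_moves --moves '[[[0,0,0.1,0,0,0,0.8]]]'

```text
clock: 6.75
position: [0.5988, 0.1901, 0.0108]
eef_rot: [0.998, -0.07, 0.001, -0.0]
force: [0.5, -0.5, 1.9]
finger_gap: 0.0119
```

```bash
python3 -c "
from h import *
for i in range(3): s,cm,im=grab('w12');print(s['force'].round(1),s['position'].round(4))
"
```

```text
[ 0.5 -0.5  1.9] [0.5988 0.1901 0.0108]
[-0.3  0.1  1.5] [0.5988 0.1901 0.0108]
[0.2 0.1 0.7] [0.5988 0.1901 0.0108]
```

>>> apply_moves --moves '[[[0,0,0,0,0,0,3.5],[0,0,0,0,0,0,3.5],[0,0,0,0,0,0,3.5]]]'

```text
clock: 7.28
position: [0.5986, 0.1901, 0.0105]
eef_rot: [0.998, -0.07, 0.001, -0.0]
force: [0.2, 0.3, -0.3]
finger_gap: 0.0348
```

>>> apply_moves --moves '[[[0,0,-4,0,0,0,3.5],[0,0,-5,0,0,0,3.5],[0,0,-5,0,0,0,3.5]]]'

```text
clock: 7.65
position: [0.5933, 0.1889, 0.1466]
eef_rot: [0.998, -0.07, -0.006, 0.002]
force: [1.4, -0.0, -0.1]
finger_gap: 0.0349
```

```bash
python3 -c "
from h import *
for i in range(3): s,cm,im=grab('w13')
plan(.3588,.2667,.15,136,5)
"
```

```text
now [0.5973 0.1898 0.1507] yaw -8.0 z [-0.0025 -0.0008] gap 0.0351 F [-0.3 -0.5 -0.5] clk 7.8 q [ 11.  17.  96.  -0.  67. 109.]
[-1.8, -0.3, 0.0, -0.0, 0.0, -10.3, 5]
[-1.7, -0.6, 0.0, -0.0, 0.0, -10.3, 5]
[-1.5, -0.9, 0.0, -0.0, 0.0, -10.3, 5]
[-1.4, -1.2, 0.0, -0.0, 0.0, -10.3, 5]
[-1.1, -1.4, 0.0, -0.0, 0.0, -10.3, 5]
[-0.9, -1.6, 0.0, -0.0, 0.0, -10.3, 5]
[-0.6, -1.7, 0.0, -0.0, 0.0, -10.3, 5]
[-0.3, -1.8, 0.0, -0.0, 0.0, -10.3, 5]
[0.1, -1.8, 0.0, -0.0, 0.0, -10.3, 5]
[0.4, -1.7, 0.0, -0.0, 0.0, -10.3, 5]
[0.7, -1.7, 0.0, -0.0, 0.0, -10.3, 5]
[1.0, -1.5, 0.0, -0.0, 0.0, -10.3, 5]
[1.2, -1.3, 0.0, -0.0, 0.0, -10.3, 5]
[1.4, -1.1, 0.0, -0.0, 0.0, -10.3, 5]
```

View pics/w13.png

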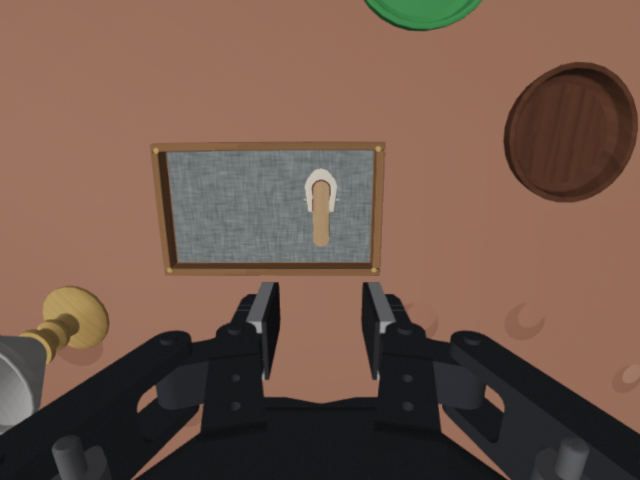

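Hammer 1 lies flat in the tray at about (320,207). Now the second one; the turn keeps q6 in range.

>>> apply_moves --moves '[[[-1.8,-0.3,0,0,0,-10.3,5],[-1.7,-0.6,0,0,0,-10.3,5],[-1.5,-0.9,0,0,0,-10.3,5],[-1.4,-1.2,0,0,0,-10.3,5],[-1.1,-1.4,0,0,0,-10.3,5]]]'

```text
clock: 8.43
position: [0.5048, 0.2152, 0.1435]
eef_rot: [0.924, 0.383, -0.007, -0.001]
force: [-0.7, -0.1, 1.2]
finger_gap: 0.0499
```

>>> apply_moves --moves '[[[-0.9,-1.6,0,0,0,-10.3,5],[-0.6,-1.7,0,0,0,-10.3,5],[-0.3,-1.8,0,0,0,-10.3,5],[0.1,-1.8,0,0,0,-10.3,5],[0.4,-1.7,0,0,0,-10.3,5]]]'

```text
clock: 9.05
position: [0.4082, 0.2373, 0.136]
eef_rot: [0.654, 0.756, -0.013, -0.008]
force: [0.1, -0.1, 0.9]
finger_gap: 0.05
```

```bash
python3 -c "
from h import *
plan(.3588,.2667,.15,136,5)
"
```

```text
now [0.4082 0.2373 0.136 ] yaw 98.3 z [-0.0302 -0.0093] gap 0.05 F [ 0.1 -0.1  0.9] clk 9.05 q [ 22.   1. 116.   0.  65.  13.]
[0.9, -1.1, -0.3, -0.5, -0.1, -9.4, 5]
[1.1, -1.0, -0.3, -0.5, -0.1, -9.4, 5]
[1.2, -0.8, -0.3, -0.5, -0.1, -9.4, 5]
[1.3, -0.6, -0.3, -0.5, -0.1, -9.4, 5]
```

>>> apply_moves --moves '[[[0.9,-1.1,-0.3,-0.5,-0.1,-9.4,5],[1.1,-1.0,-0.3,-0.5,-0.1,-9.4,5],[1.2,-0.8,-0.3,-0.5,-0.1,-9.4,5],[1.3,-0.6,-0.3,-0.5,-0.1,-9.4,5]]]'

```text
clock: 9.55
position: [0.3508, 0.2639, 0.142]
eef_rot: [0.365, 0.931, -0.004, -0.003]
force: [-0.8, -0.5, 0.1]
finger_gap: 0.0501
```

```bash
python3 -c "
from h import *
for i in range(3): s,cm,im=grab('w14')
plan(.3588,.2667,.06,136,5)
"
```

```text
now [0.3512 0.2639 0.1422] yaw 136.7 z [-0.0077 -0.0051] gap 0.0501 F [ 0.8 -0.1 -1.4] clk 9.7 q [ 28.  -5. 121.  -0.  64. -19.]
[-0.19, 0.4, 4.11, -0.3, -0.1, 0.4, 5]
[-0.18, 0.38, 4.11, -0.3, -0.1, 0.4, 5]
```

View pics/w14.png

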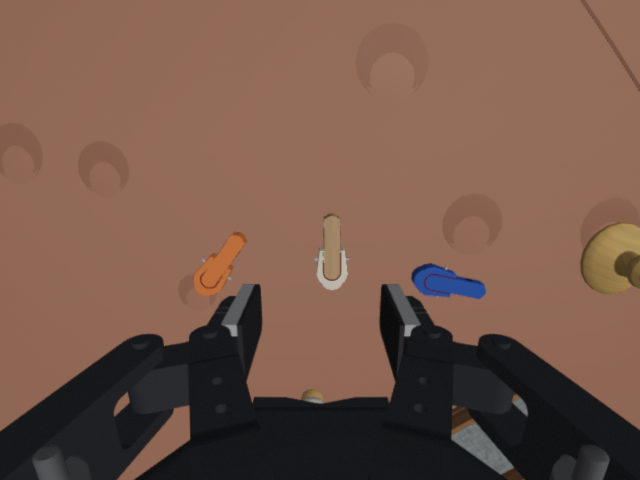

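The cream hammer lies at (332,252), nose (332,290) towards the gripper and tail at (332,214). Orange is at (220,265) and blue at (448,282), both well clear.

```bash
python3 -c "
from h import *
s,cm,im=grab('w15');print(s['position'])
meas(cm,(332,290),(332,214))
plan(.3588,.2667,.06,136,5)
"
```

```text
[0.35115962 0.26387985 0.14224913]
len 0.0645 yaw -42.8 c [0.3743 0.2543 0.0065] g [0.3626 0.2651 0.0065]
now [0.3519 0.2639 0.1426] yaw 136.7 z [-0.007  -0.0048] gap 0.05 F [-0.4 -0.1 -0.1] clk 9.75 q [ 28.  -5. 121.  -0.  64. -19.]
[-0.16, 0.37, 4.13, -0.2, -0.0, 0.4, 5]
[-0.16, 0.36, 4.13, -0.2, -0.0, 0.4, 5]
```

>>> apply_moves --moves '[[[-0.3,0.4,5.0,-0.2,0,0.2,4.5],[-0.3,0.4,5.0,-0.2,0,0.2,4]]]'

```text
clock: 10.0
position: [0.368, 0.2677, 0.045]
eef_rot: [0.375, 0.927, 0.005, 0.004]
force: [0.2, -0.0, -0.1]
finger_gap: 0.0404
```

```bash
python3 -c "
from h import *
for i in range(3): s,cm,im=grab('w16')
plan(.361,.266,.003,136.5,4)
"
```

```text
now [0.3644 0.2659 0.043 ] yaw 136.0 z [0.0013 0.0016] gap 0.04 F [-0.5 -1.  -0. ] clk 10.15 q [ 27.   6. 123.   0.  51. -19.]
[0.25, -0.24, 4.0, 0.1, -0.0, -0.5, 4]
```

View pics/w16.png

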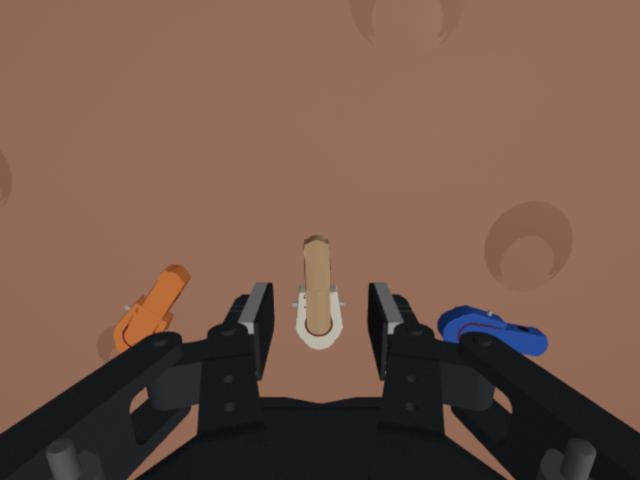

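```bash
python3 -c "
from h import *
s,cm,im=grab('w16');print(s['position'])
meas(cm,(319,348),(316.5,237))
plan(.361,.266,.02,136.5,3.5)
"
```

```text
[0.36439332 0.2658839  0.04303785]
len 0.0653 yaw -42.9 c [0.3754 0.2543 0.0065] g [0.3637 0.2652 0.0065]
now [0.3662 0.267  0.0452] yaw 136.1 z [0.0058 0.004 ] gap 0.0402 F [-0.4  0.5  0.3] clk 10.2 q [ 27.   6. 123.   0.  51. -19.]
[0.31, -0.45, 2.51, 0.4, 0.1, -0.4, 3.5]
```

>>> apply_moves --moves '[[[0.2,-0.3,2.4,0.4,0.1,-0.6,4]]]'

```text
clock: 10.32
position: [0.3672, 0.2683, 0.0248]
eef_rot: [0.37, 0.929, 0.003, 0.003]
force: [0.3, -0.3, 0.2]
finger_gap: 0.0397
```

```bash
python3 -c "
from h import *
for i in range(3): s,cm,im=grab('w17')
plan(.3625,.266,.003,136.8,4)
"
```

```text
now [0.3634 0.2665 0.0223] yaw 136.6 z [0.0005 0.0006] gap 0.04 F [ 0.  -0.1 -0.5] clk 10.47 q [ 27.   9. 123.   0.  48. -19.]
[0.03, -0.1, 1.93, 0.0, -0.0, -0.2, 4]
```

View pics/w17.png

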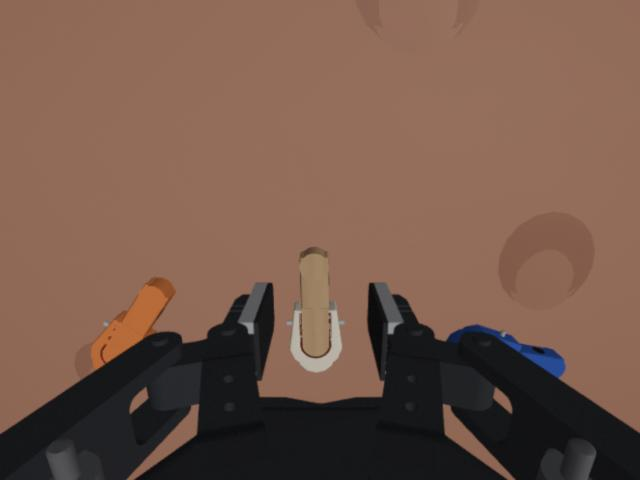

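```bash
python3 -c "
from h import *
s,cm,im=grab('w17');print(s['position'])
meas(cm,(316.5,369),(314,249))
s['position']=np.zeros(3);s['eef_rot']=[0,0,0,1];c=cam('wrist',s)
print(proj(c,[[0,0,0],[.011,0,0],[-.011,0,0]]))
plan(.3625,.266,.003,136.8,4)
"
```

```text
[0.3634243  0.26651383 0.02230413]
len 0.0645 yaw -42.5 c [0.3735 0.2544 0.0065] g [0.3617 0.2652 0.0065]
[[319.11560975 296.29689338]
 [319.093078   272.44897965]
 [319.13795872 319.17251998]]
now [0.3641 0.2669 0.0228] yaw 136.6 z [0.002  0.0013] gap 0.04 F [ 0.7  0.1 -0.3] clk 10.53 q [ 27.   9. 123.   0.  48. -19.]
[0.05, -0.18, 1.98, 0.1, 0.0, -0.2, 4]
```

>>> apply_moves --moves '[[[0.05,-0.25,2.0,0.1,0,-0.4,4]]]'

```text
clock: 10.65
position: [0.3657, 0.2673, 0.0062]
eef_rot: [0.366, 0.93, 0.003, 0.003]
force: [0.4, 0.2, 0.4]
finger_gap: 0.04
```

```bash
python3 -c "
from h import *
for i in range(2): s,cm,im=grab('w18')
plan(.362,.2656,.003,137,4)
"
```

```text
now [0.3621 0.2654 0.0034] yaw 137.0 z [0.0009 0.    ] gap 0.0399 F [-0.3 -0.2 -0.4] clk 10.75 q [ 27.  11. 123.  -0.  46. -20.]
[0.02, 0.01, 0.04, 0.0, 0.0, 0.0, 4]
```

>>> apply_moves --moves '[[[0,0,0,0,0,0,0.8],[0,0,0,0,0,0,0.8],[0,0,0,0,0,0,0.8]]]'

```text
clock: 11.12
position: [0.3649, 0.267, 0.007]
eef_rot: [0.367, 0.93, 0.003, 0.003]
force: [0.0, 1.0, -0.1]
finger_gap: 0.0109
```

```bash
python3 -c "
from h import *
grab('w19')
plan(.362,.2656,.1,137,.8)"
```

```text
now [0.3649 0.267  0.0069] yaw 137.0 z [0.0067 0.0031] gap 0.0111 F [-0.8  0.   0.2] clk 11.18 q [ 27.  11. 123.  -0.  46. -20.]
[0.05, -0.12, -4.66, 0.2, 0.1, -0.0, 0.8]
[0.05, -0.13, -4.66, 0.2, 0.1, -0.0, 0.8]
```

View pics/w19.png

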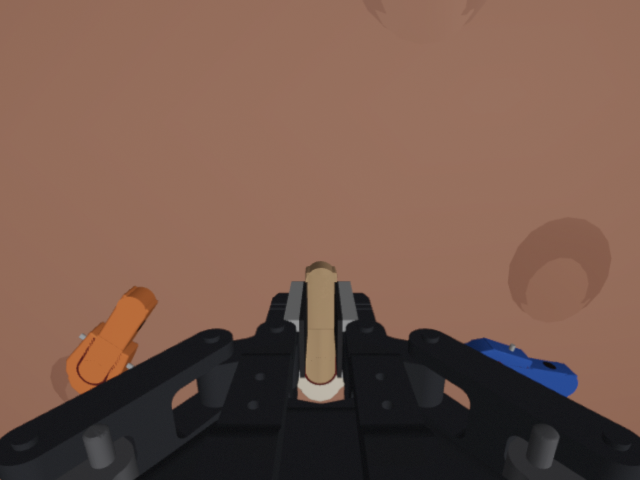

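Only about 4 mm of pad overlaps the wood, because the arm crept up during the idle rows. I'll regrip lower.

>>> apply_moves --moves '[[[0,-0.1,0.1,0.2,0.1,0,2.8],[0,-0.1,0.1,0.2,0.1,0,2.8]]]'

```text
clock: 11.42
position: [0.3635, 0.2655, 0.005]
eef_rot: [0.367, 0.93, -0.0, -0.0]
force: [0.4, 0.4, -0.2]
finger_gap: 0.0282
```

```bash
python3 -c "
from h import *
for i in range(3): grab('w20')
plan(.362,.2656,.002,137,2.8)"
```

```text
now [0.3634 0.2654 0.0048] yaw 137.0 z [-0.0011  0.0001] gap 0.0281 F [-0.9  0.2  0.5] clk 11.57 q [ 27.  11. 123.   0.  46. -20.]
[0.12, -0.08, 0.28, -0.0, -0.0, -0.0, 2.8]
```

>>> apply_moves --moves '[[[0.1,0,0.28,0,0,0,2.8]]]'

```text
clock: 11.7
position: [0.3628, 0.2661, 0.002]
eef_rot: [0.367, 0.93, -0.0, -0.0]
force: [0.4, 0.8, 0.2]
finger_gap: 0.0277
```

```bash
python3 -c "
from h import *
for i in range(3): grab('w20')
plan(.362,.2656,.002,137,2.8)"
```

```text
now [0.3623 0.2659 0.0017] yaw 137.0 z [-0.0019 -0.0003] gap 0.0283 F [-0.1  0.2  0.1] clk 11.85 q [ 27.  11. 123.   0.  46. -20.]
[-0.0, -0.04, -0.03, -0.1, -0.1, -0.0, 2.8]
```

>>> apply_moves --moves '[[[0,0,0,0,0,0,0.8]]]'

```text
clock: 11.98
position: [0.3623, 0.266, 0.0017]
eef_rot: [0.367, 0.93, -0.0, -0.001]
force: [-1.7, -1.0, 8.5]
finger_gap: 0.012
```

```bash
python3 -c "
from h import *
for i in range(4): s,_,_=grab('w21'); print(s['finger_gap'],s['position'])
plan(.362,.2656,.1,137,.8)"
```

```text
0.011950796195266133 [0.36230068 0.26595804 0.00174993]
0.011892936129734716 [0.36249387 0.26606536 0.00185705]
0.01166096061365057 [0.36246164 0.26605611 0.00182509]
0.011582232088488265 [0.36245147 0.266002   0.00179684]
now [0.3624 0.266  0.0018] yaw 137.0 z [-0.0015 -0.0001] gap 0.0124 F [ 0.8 -0.7 -0.4] clk 12.18 q [ 27.  11. 123.   0.  46. -20.]
[0.01, -0.03, -4.91, -0.0, -0.0, -0.0, 0.8]
[0.0, -0.03, -4.91, -0.0, -0.0, -0.0, 0.8]
```

View pics/w21.png

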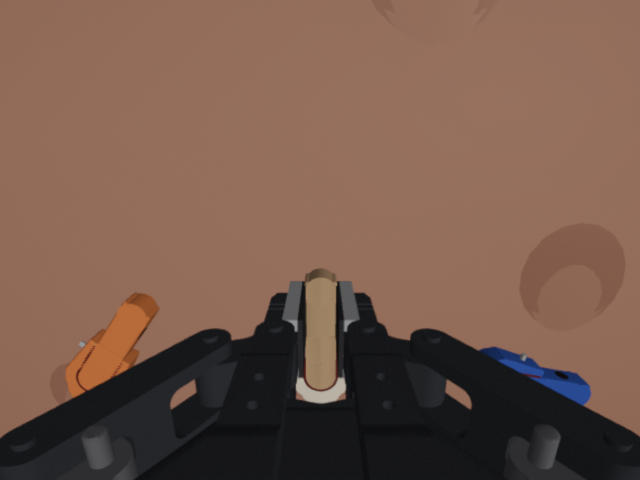

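>>> apply_moves --moves '[[[0,0,-5,0,0,0,0.8],[0,0,-5,0,0,0,0.8]]]'

```text
clock: 12.42
position: [0.3582, 0.2636, 0.0987]
eef_rot: [0.367, 0.93, -0.006, -0.005]
force: [0.2, 0.0, -0.1]
finger_gap: 0.0121
```

```bash
python3 -c "
from h import *
grab('w22');grab('w22')
plan(.6079,.2694,.11,172,.8)"
```

```text
now [0.363  0.2662 0.1035] yaw 137.0 z [-0.0018 -0.0003] gap 0.0119 F [ 0.4 -0.   0.2] clk 12.53 q [ 27.  -0. 121.   0.  59. -20.]
[-3.5, 3.4, -0.1, -0.0, -0.0, -7.0, 0.8]
[-3.9, 2.9, -0.1, -0.0, -0.0, -7.0, 0.8]
[-4.3, 2.4, -0.1, -0.0, -0.0, -7.0, 0.8]
[-4.5, 1.9, -0.1, -0.0, -0.0, -7.0, 0.8]
[-4.7, 1.3, -0.1, -0.0, -0.0, -7.0, 0.8]
```

View pics/w22.png

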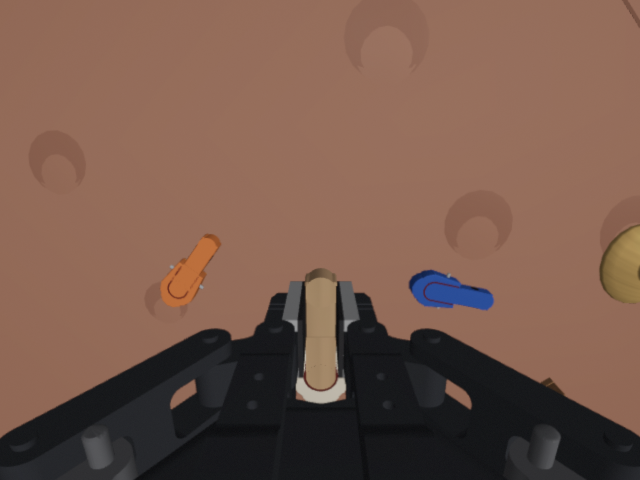

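>>> apply_moves --moves '[[[-3.5,3.4,-0.1,0,0,-7,0.8],[-3.9,2.9,-0.1,0,0,-7,0.8],[-4.3,2.4,-0.1,0,0,-7,0.8],[-4.5,1.9,-0.1,0,0,-7,0.8],[-4.7,1.3,-0.1,0,0,-7,0.8]]]'

```text
clock: 13.15
position: [0.6068, 0.2701, 0.1015]
eef_rot: [0.058, 0.998, -0.002, -0.005]
force: [-0.4, 0.6, 0.9]
finger_gap: 0.0119
```

```bash
python3 -c "
from h import *
for i in range(3): grab('w23')
plan(.6079,.2694,.045,172,.8)"
```

```text
now [0.6074 0.2698 0.1014] yaw 172.9 z [-0.0095 -0.0023] gap 0.0117 F [ 0.6  0.7 -0.5] clk 13.3 q [ 18.  25.  91.   0.  64. -65.]
[-0.05, -0.01, 2.82, -0.1, -0.3, 0.5, 0.8]
[-0.04, -0.01, 2.82, -0.1, -0.3, 0.5, 0.8]
```

View pics/w23.png

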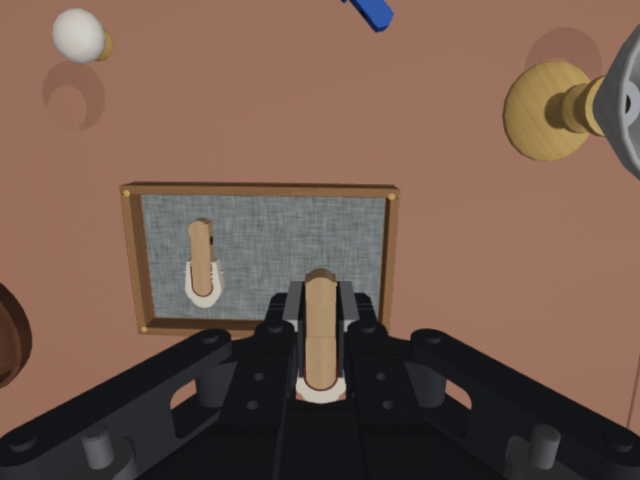

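The held hammer (320,340) is over the right half of the tray as seen here, well clear of the first hammer at (203,262) and of the funnel.

>>> apply_moves --moves '[[[0,0,2.8,0,-0.3,0.4,0.8],[0,0,2.8,0,-0.3,0.4,0.8]]]'

```text
clock: 13.55
position: [0.6065, 0.2701, 0.0453]
eef_rot: [0.07, 0.998, -0.001, 0.001]
force: [-0.4, -0.2, -0.3]
finger_gap: 0.0121
```

```bash
python3 -c "
from h import *
for i in range(3): grab('w24')
plan(.6079,.2694,.012,172,.8)"
```

```text
now [0.6046 0.2696 0.044 ] yaw 172.1 z [-0.0021 -0.0043] gap 0.0118 F [-0.2  0.4 -0.2] clk 13.7 q [ 18.  29.  93.  -0.  59. -64.]
[-0.34, 0.04, 3.2, -0.3, -0.1, 0.1, 0.8]
```

View pics/w24.png

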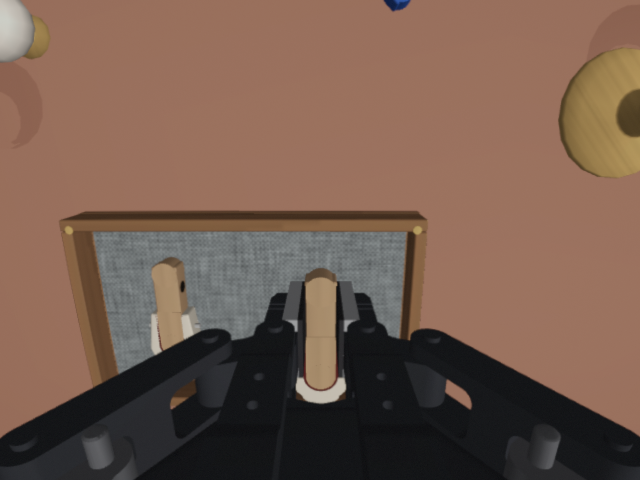

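>>> apply_moves --moves '[[[-0.3,0,3.1,-0.3,-0.1,0.1,0.8]]]'

```text
clock: 13.82
position: [0.6108, 0.2708, 0.0174]
eef_rot: [0.07, 0.998, 0.002, 0.004]
force: [0.8, 0.4, -0.8]
finger_gap: 0.0123
```

```bash
python3 -c "
from h import *
for i in range(3): grab('w25')
plan(.6079,.2694,.008,172,.8)"
```

```text
now [0.6054 0.2687 0.0121] yaw 172.0 z [-0.0036 -0.0005] gap 0.0115 F [ 0.2  0.1 -0.9] clk 13.97 q [ 18.  31.  93.   0.  56. -64.]
[-0.24, 0.11, 0.41, -0.1, -0.2, -0.0, 0.8]
```

>>> apply_moves --moves '[[[-0.2,0.1,0.35,-0.1,-0.2,0,0.8]]]'

```text
clock: 14.1
position: [0.6089, 0.27, 0.0108]
eef_rot: [0.07, 0.998, 0.001, 0.002]
force: [0.9, 0.2, 0.0]
finger_gap: 0.0119
```

```bash
python3 -c "
from h import *
for i in range(3): s,_,_=grab('w26');print(s['position'].round(4),s['force'].round(1))
plan(.6079,.2694,.007,172,.8)"
```

```text
[0.6089 0.27   0.0108] [0.9 0.2 0. ]
[0.6085 0.2699 0.0101] [-0.6  0.   0.6]
[0.6084 0.2698 0.01  ] [-0.  -0.1  1. ]
now [0.6083 0.2698 0.01  ] yaw 172.0 z [0.0021 0.0013] gap 0.0125 F [-0.3 -0.3 -0.1] clk 14.25 q [ 18.  31.  93.   0.  55. -64.]
[0.04, -0.04, 0.3, 0.1, 0.1, -0.0, 0.8]
```

View pics/w26.png

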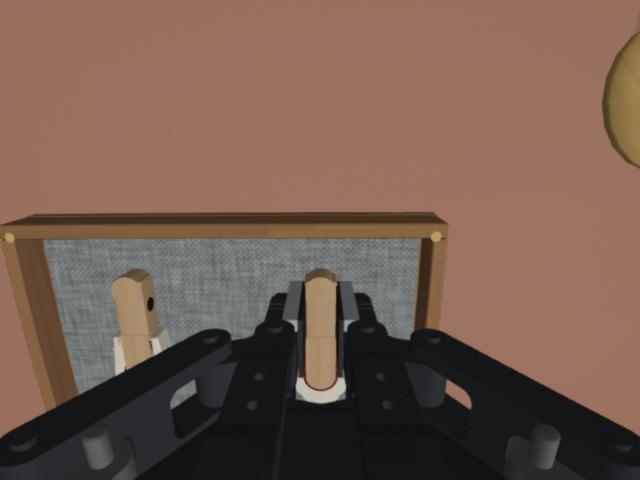

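>>> apply_moves --moves '[[[0,0,0.2,0.1,0.1,0,0.8]]]'

```text
clock: 14.38
position: [0.609, 0.27, 0.009]
eef_rot: [0.07, 0.998, 0.0, 0.001]
force: [0.0, -0.1, -0.6]
finger_gap: 0.0122
```

```bash
python3 -c "
from h import *
for i in range(3): s,_,_=grab('w26');print(s['position'].round(4),s['force'].round(1))"
```

```text
[0.609 0.27  0.009] [ 0.  -0.1 -0.6]
[0.609  0.27   0.0087] [-0.3 -0.1  0.3]
[0.6088 0.2699 0.0085] [ 0.4 -0.1 -0.6]
```

>>> apply_moves --moves '[[[0,0,0.12,0,0,0,0.8]]]'

```text
clock: 14.65
position: [0.6088, 0.2699, 0.0078]
eef_rot: [0.07, 0.998, 0.0, 0.0]
force: [-2.7, -0.4, 6.6]
finger_gap: 0.0122
```

```bash
python3 -c "
from h import *
for i in range(3): s,_,_=grab('w26');print(s['position'].round(4),s['force'].round(1))"
```

```text
[0.6088 0.2699 0.0078] [-2.7 -0.4  6.6]
[0.6088 0.27   0.0078] [-1.5 -0.7  4.1]
[0.6088 0.27   0.0078] [-2.3 -0.5  5.4]
```

Contact, about 5 N. Releasing and lifting.

>>> apply_moves --moves '[[[0,0,0,0,0,0,3.5],[0,0,0,0,0,0,3.5],[0,0,-2,0,0,0,3.5],[0,0,-5,0,0,0,3.5],[0,0,-5,0,0,0,3.5]]]'

```text
clock: 15.42
position: [0.6046, 0.2685, 0.1254]
eef_rot: [0.07, 0.998, -0.002, -0.005]
force: [0.6, -0.3, 0.7]
finger_gap: 0.035
```

```bash
python3 -c "
from h import *
for i in range(3): grab('w27')
cv2.imwrite('pics/t27.png',cv2.resize(manip.read_camera('top')[150:330,150:480,::-1],None,fx=2.4,fy=2.4))
plan(.43,-.134,.15,90,5)"
```

```text
now [0.6064 0.2691 0.1269] yaw 172.0 z [-0.0051 -0.0018] gap 0.0347 F [ 0.4  0.5 -0.3] clk 15.62 q [ 18.  23.  91.  -0.  66. -64.]
[1.3, -4.7, -0.2, -0.0, -0.0, 9.1, 5]
[0.6, -4.9, -0.2, -0.0, -0.0, 9.1, 5]
[-0.2, -4.9, -0.2, -0.0, -0.0, 9.1, 5]
[-1.0, -4.8, -0.2, -0.0, -0.0, 9.1, 5]
[-1.7, -4.6, -0.3, -0.0, -0.0, 9.1, 5]
[-2.4, -4.2, -0.3, -0.0, -0.0, 9.1, 5]
[-3.1, -3.8, -0.3, -0.0, -0.0, 9.1, 5]
[-3.6, -3.3, -0.3, -0.0, -0.0, 9.1, 5]
[-4.1, -2.6, -0.3, -0.0, -0.0, 9.1, 5]
```

View pics/w27.png

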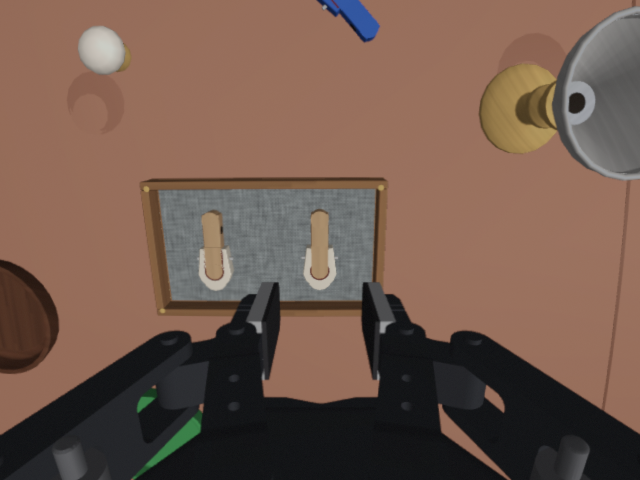

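Both hammers lie flat and apart in the tray at (213,252) and (320,252). Next, the leads, gripped at yaw 189 to match the tin.

```bash
python3 -c "
from h import *
plan(.4388,-.1355,.13,189,5)"
```

```text
now [0.6064 0.2691 0.1269] yaw 172.0 z [-0.0051 -0.0018] gap 0.0347 F [ 0.4  0.5 -0.3] clk 15.62 q [ 18.  23.  91.  -0.  66. -64.]
[1.4, -5.3, -0.0, -0.0, -0.0, -2.1, 5]
[1.6, -5.2, -0.0, -0.0, -0.0, -2.1, 5]
[1.8, -5.2, -0.0, -0.0, -0.0, -2.1, 5]
[2.0, -5.1, -0.0, -0.0, -0.0, -2.1, 5]
[2.1, -5.0, -0.0, -0.0, -0.0, -2.1, 5]
[2.3, -5.0, -0.0, -0.0, -0.0, -2.1, 5]
[2.5, -4.9, -0.0, -0.0, -0.0, -2.1, 5]
[2.7, -4.8, -0.0, -0.0, -0.0, -2.1, 5]
```

View pics/t27.png

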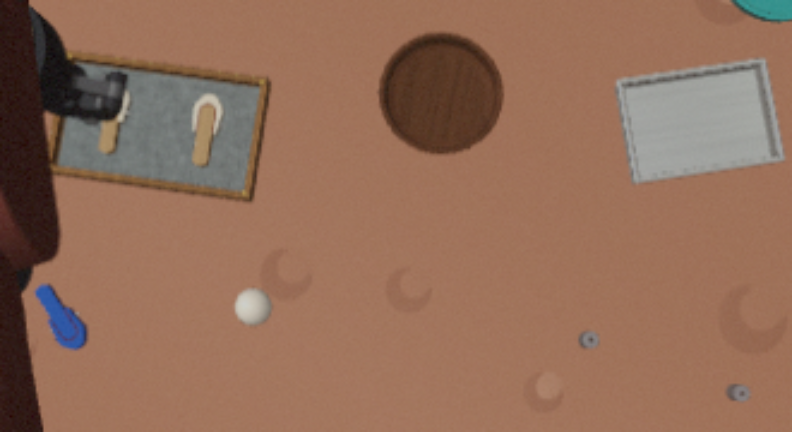

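>>> apply_moves --moves '[[[1.4,-5.3,0,0,0,-2.1,5],[1.6,-5.2,0,0,0,-2.1,5],[1.8,-5.2,0,0,0,-2.1,5],[2.0,-5.1,0,0,0,-2.1,5],[2.1,-5.0,0,0,0,-2.1,5]]]'

```text
clock: 16.25
position: [0.4939, 0.013, 0.1217]
eef_rot: [-0.028, 1.0, -0.001, -0.008]
force: [1.4, -0.5, 0.5]
finger_gap: 0.0499
```

```bash
python3 -c "
from h import *
plan(.4388,-.1355,.11,189,5)"
```

```text
now [0.4939 0.013  0.1217] yaw -176.7 z [-0.0158 -0.0027] gap 0.0499 F [ 1.4 -0.5  0.5] clk 16.25 q [  -6.    4.  114.   -0.   62. -100.]
[2.1, -4.8, 0.4, -0.0, -0.3, -1.9, 5]
[2.3, -4.8, 0.4, -0.0, -0.3, -1.9, 5]
[2.4, -4.7, 0.4, -0.0, -0.3, -1.9, 5]
```

>>> apply_moves --moves '[[[2.1,-4.8,0.4,0,-0.3,-1.9,5],[2.3,-4.8,0.4,0,-0.3,-1.9,5],[2.4,-4.7,0.4,0,-0.3,-1.9,5]]]'

```text
clock: 16.62
position: [0.4331, -0.1388, 0.107]
eef_rot: [-0.08, 0.997, 0.001, -0.003]
force: [0.4, -1.3, 1.0]
finger_gap: 0.0501
```

```bash
python3 -c "
from h import *
for i in range(3): s,cm,im=grab('w28')
for r in manip.pinpoint('lead_1','wrist'): print(r['score'],r['centre'],ray(cm,r['centre'],0).round(4))
for r in manip.recognise('lead_1','wrist'): print(r)
plan(.4388,-.1355,.05,189,5)"
```

```text
0.85 [155.9, 157.1] [ 0.3943 -0.2622  0.    ]
0.68 [327.2, 246.5] [ 0.4396 -0.1356  0.    ]
{'box': [328.6, 252.4, 18.9, 27.9], 'score': 0.88}
{'box': [148.2, 160.8, 35.2, 23.9], 'score': 0.56}
now [ 0.4343 -0.1374  0.1074] yaw -170.9 z [-0.0057  0.0014] gap 0.0499 F [-0.3 -0.6  0.3] clk 16.88 q [ -26.    0.  120.   -0.   60. -125.]
[-0.25, 0.05, 2.87, 0.1, -0.2, 0.0, 5]
[-0.24, 0.05, 2.87, 0.1, -0.2, 0.0, 5]
```

View pics/w28.png

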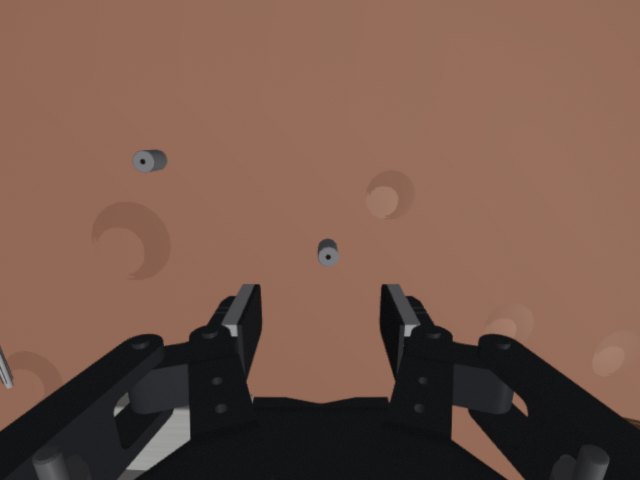

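The leads are at (328,252) and (148,160) in this view, and the measurements agree with the top camera.

>>> apply_moves --moves '[[[-0.25,0,3.4,0.1,-0.2,0,4],[-0.25,0,3.4,0.1,-0.2,0,4]]]'

```text
clock: 17.12
position: [0.4435, -0.1353, 0.0409]
eef_rot: [-0.081, 0.997, -0.002, 0.005]
force: [0.5, 0.3, -0.7]
finger_gap: 0.0402
```

```bash
python3 -c "
from h import *
for i in range(3): s,cm,im=grab('w29')
print(ray(cm,(320,240),.022))
plan(.4392,-.1356,.004,189,4)"
```

```text
[ 0.41936003 -0.13800851  0.022     ]
now [ 0.4411 -0.1344  0.0398] yaw -170.7 z [ 0.0035 -0.0011] gap 0.0402 F [ 1.2 -0.1  0.5] clk 17.27 q [ -26.    8.  121.    0.   51. -125.]
[0.22, -0.08, 3.58, -0.1, 0.2, 0.3, 4]
```

View pics/w29.png

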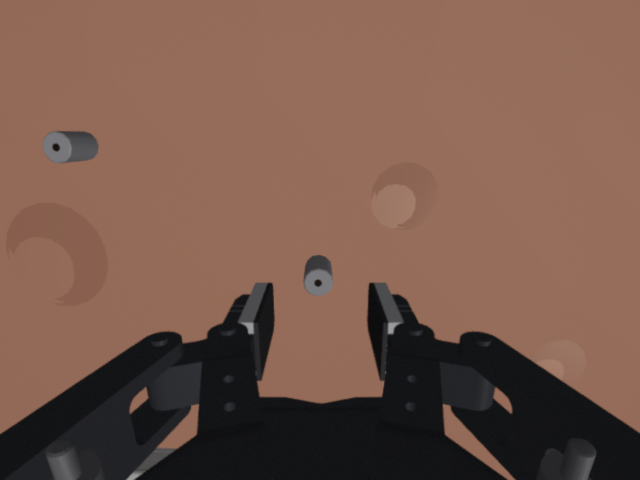

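>>> apply_moves --moves '[[[0.2,-0.1,3.5,0,0.2,0.3,4]]]'

```text
clock: 17.4
position: [0.4442, -0.1368, 0.0081]
eef_rot: [-0.079, 0.997, -0.003, 0.004]
force: [-0.1, -0.2, -0.7]
finger_gap: 0.04
```

```bash
python3 -c "
from h import *
for i in range(3): s,cm,im=grab('w30')
plan(.4392,-.1356,.004,189,4)"
```

```text
now [ 0.4386 -0.1345  0.0045] yaw -170.9 z [-0.0028 -0.0002] gap 0.0401 F [ 0.3 -0.3  0.7] clk 17.55 q [ -26.   12.  122.   -0.   46. -125.]
[-0.05, -0.12, 0.05, 0.0, -0.2, 0.1, 4]
```

View pics/w30.png

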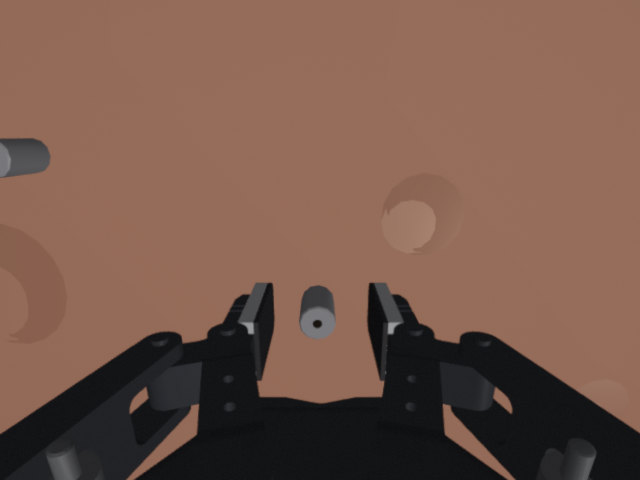

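>>> apply_moves --moves '[[[0,-0.05,0,0,0,0,1.0],[0,0,0.05,0,0,0,1.0]]]'

```text
clock: 17.8
position: [0.4414, -0.1357, 0.0073]
eef_rot: [-0.08, 0.997, -0.001, 0.001]
force: [-1.0, -0.5, -0.2]
finger_gap: 0.0117
```

```bash
python3 -c "
from h import *
for i in range(3): s,cm,im=grab('w31')
plan(.4392,-.1356,.1,189,1)"
```

```text
now [ 0.4411 -0.1357  0.0068] yaw -170.9 z [ 0.0018 -0.0023] gap 0.0121 F [ 0.4 -0.1  3.3] clk 17.95 q [ -26.   12.  122.   -0.   46. -125.]
[0.09, 0.01, -4.66, -0.1, 0.0, 0.1, 1]
[0.09, 0.02, -4.66, -0.1, 0.0, 0.1, 1]
```

View pics/w31.png

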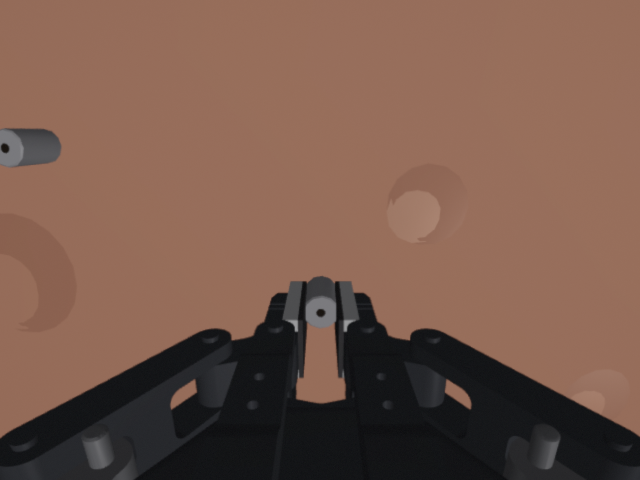

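>>> apply_moves --moves '[[[0,0,-4,0,0,0,1.0],[0,0,-5,0,0,0,1.0]]]'

```text
clock: 18.2
position: [0.437, -0.1339, 0.095]
eef_rot: [-0.079, 0.997, 0.002, -0.004]
force: [0.1, 0.1, 0.1]
finger_gap: 0.0117
```

```bash
python3 -c "
from h import *
for i in range(2): s,cm,im=grab('w32')
plan(.6181,-.2044,.10,189,1)"
```

```text
now [ 0.4427 -0.1365  0.1005] yaw -170.9 z [ 0.0057 -0.0041] gap 0.0118 F [ 0.5 -0.7  0. ] clk 18.3 q [ -26.    2.  120.   -0.   58. -125.]
[-4.1, -2.4, 0.0, -0.1, 0.1, 0.0, 1]
[-4.1, -2.4, 0.0, -0.1, 0.1, 0.0, 1]
[-4.1, -2.4, 0.0, -0.1, 0.1, 0.0, 1]
[-4.1, -2.4, 0.0, -0.1, 0.1, 0.0, 1]
```

View pics/w32.png

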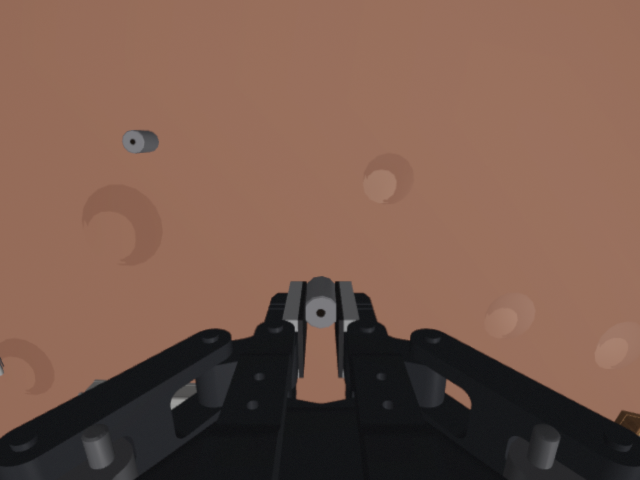

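>>> apply_moves --moves '[[[-4.1,-2.4,0,0,0.1,0,1.0],[-4.1,-2.4,0,0,0.1,0,1.0],[-4.1,-2.4,0,0,0.1,0,1.0],[-4.1,-2.4,0,0,0.1,0,1.0]]]'

```text
clock: 18.8
position: [0.6184, -0.2047, 0.0975]
eef_rot: [-0.079, 0.997, -0.001, -0.004]
force: [-0.3, -0.6, -0.3]
finger_gap: 0.0116
```

```bash
python3 -c "
from h import *
for i in range(3): s,cm,im=grab('w33')
t=np.array([.6224,-.2321]);ex=np.array([.988,.153]);ey=np.array([-.153,.988])
for sx,sy in [(1,1),(1,-1),(-1,-1),(-1,1)]: 
  p=proj(cm,np.append(t+sx*.043*ex+sy*.063*ey,.022))[0]; cv2.circle(im,(int(p[0]),int(p[1])),4,(255,0,0),1); print(p.round(0))
cv2.imwrite('pics/w33.png',im[:,:,::-1])
plan(.6181,-.2044,.04,189,1)"
```

```text
[378. 305.]
[189. 304.]
[177. 174.]
[384. 174.]
now [ 0.6186 -0.2049  0.0971] yaw -171.0 z [-0.0072 -0.0026] gap 0.0119 F [ 0.4 -0.3 -0.8] clk 18.95 q [ -24.   24.   94.   -0.   63. -123.]
[-0.0, 0.03, 2.85, -0.0, -0.2, 0.0, 1]
[0.01, 0.03, 2.85, -0.0, -0.2, 0.0, 1]
```

View pics/w33.png

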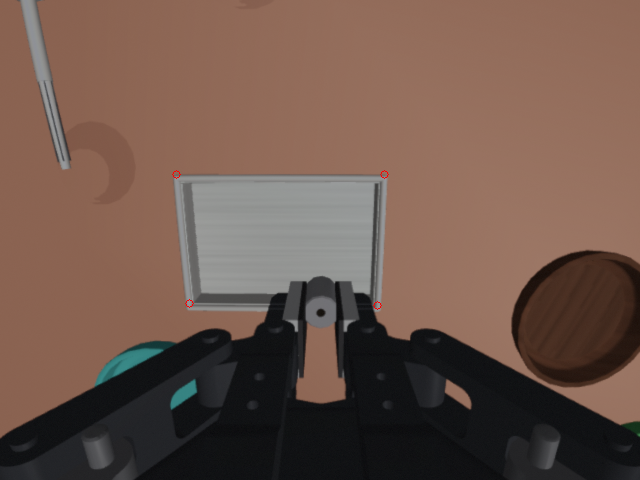

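The tin matches the prediction closely. Lowering.

>>> apply_moves --moves '[[[0,0,3,0,-0.2,0,1.0],[0,0,3,0,-0.2,0,1.0]]]'

```text
clock: 19.2
position: [0.6184, -0.2052, 0.0378]
eef_rot: [-0.079, 0.997, -0.001, 0.001]
force: [-0.3, 0.2, -0.9]
finger_gap: 0.0117
```

```bash
python3 -c "
from h import *
for i in range(3): s,cm,im=grab('w34')
plan(.6181,-.2044,.015,189,1)"
```

```text
now [ 0.6164 -0.2043  0.0363] yaw -171.0 z [-0.0023 -0.0005] gap 0.012 F [-0.5  1.2 -0.3] clk 19.35 q [ -24.   28.   95.   -0.   57. -123.]
[-0.17, -0.04, 2.13, -0.0, -0.1, 0.0, 1]
```

View pics/w34.png

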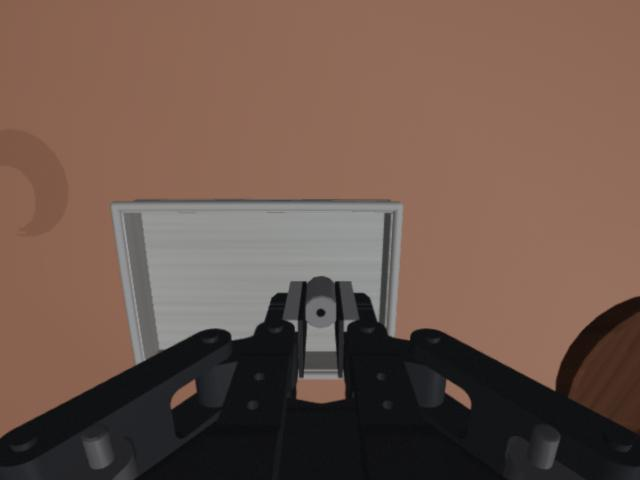

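>>> apply_moves --moves '[[[-0.2,0,2.1,0,-0.1,0,1.0]]]'

```text
clock: 19.48
position: [0.621, -0.2052, 0.0184]
eef_rot: [-0.079, 0.997, -0.002, 0.003]
force: [0.2, 0.1, -0.3]
finger_gap: 0.0117
```

```bash
python3 -c "
from h import *
for i in range(3): s,cm,im=grab('w34')
plan(.6181,-.2044,.0095,189,1)"
```

```text
now [ 0.6169 -0.2032  0.014 ] yaw -170.9 z [-0.0035  0.0011] gap 0.0114 F [-0.1 -0.   0.6] clk 19.62 q [ -24.   30.   95.   -0.   55. -123.]
[-0.1, -0.14, 0.45, 0.1, -0.2, 0.1, 1]
```

>>> apply_moves --moves '[[[-0.1,-0.1,0.35,0,-0.2,0,1.0]]]'

```text
clock: 19.75
position: [0.6189, -0.2044, 0.0113]
eef_rot: [-0.079, 0.997, 0.0, 0.001]
force: [0.8, 0.4, 0.1]
finger_gap: 0.0119
```

```bash
python3 -c "
from h import *
for i in range(3): s,cm,im=grab('w35');print(s['position'].round(4),s['force'].round(1),Rn.from_quat(s['eef_rot']).as_matrix()[:2,2].round(4))"
```

```text
[ 0.6189 -0.2044  0.0113] [0.8 0.4 0.1] [0.0018 0.0009]
[ 0.6183 -0.2042  0.0105] [-1.4  0.1 -1.5] [0.0006 0.0014]
[ 0.6181 -0.2042  0.0105] [-0.5 -0.5 -0.9] [0.0001 0.0016]
```

>>> apply_moves --moves '[[[0,0,0.12,0,0,0,1.0]]]'

```text
clock: 20.02
position: [0.6187, -0.2044, 0.01]
eef_rot: [-0.079, 0.997, 0.0, 0.001]
force: [1.2, 0.3, -0.3]
finger_gap: 0.0114
```

```bash
python3 -c "
from h import *
for i in range(3): s,cm,im=grab('w35');print(s['position'].round(4),s['force'].round(1),Rn.from_quat(s['eef_rot']).as_matrix()[:2,2].round(4))"
```

```text
[ 0.6187 -0.2044  0.01  ] [ 1.2  0.3 -0.3] [0.0012 0.001 ]
[ 0.6187 -0.2044  0.0099] [0.7 0.1 0.2] [0.0012 0.0011]
[ 0.6186 -0.2044  0.0099] [-0.3 -0.3 -0.8] [0.0011 0.0011]
```

>>> apply_moves --moves '[[[0,0,0.12,0,0,0,1.0]]]'

```text
clock: 20.3
position: [0.6188, -0.2044, 0.0098]
eef_rot: [-0.079, 0.997, 0.001, 0.0]
force: [-2.5, 1.1, 7.8]
finger_gap: 0.0122
```

```bash
python3 -c "
from h import *
for i in range(3): s,cm,im=grab('w35');print(s['position'].round(4),s['force'].round(1),Rn.from_quat(s['eef_rot']).as_matrix()[:2,2].round(4))"
```

```text
[ 0.6188 -0.2044  0.0098] [-2.5  1.1  7.8] [0.0007 0.0013]
[ 0.6187 -0.2044  0.0098] [-1.8  1.2  4.7] [0.0006 0.0013]
[ 0.6187 -0.2044  0.0098] [-3.   1.1  5.9] [0.0007 0.0012]
```

Contact. Release and lift.

>>> apply_moves --moves '[[[0,0,0,0,0,0,3.2],[0,0,0,0,0,0,3.2],[0,0,-2,0,0,0,3.2],[0,0,-5,0,0,0,3.2],[0,0,-3,0,0,0,3.2]]]'

```text
clock: 21.08
position: [0.6167, -0.2037, 0.1109]
eef_rot: [-0.079, 0.997, 0.002, -0.002]
force: [0.9, 0.2, 0.7]
finger_gap: 0.0318
```

```bash
python3 -c "
from h import *
for i in range(3): grab('w36')
plan(.394,-.2612,.10,189,5)"
```

```text
now [ 0.6173 -0.2039  0.1106] yaw -170.9 z [-0.0027  0.0028] gap 0.0323 F [ 0.3  0.  -0.1] clk 21.23 q [ -24.   22.   94.    0.   64. -124.]
[4.6, -0.4, 0.2, 0.0, -0.0, 0.0, 5]
[4.6, -0.4, 0.2, 0.0, -0.0, 0.0, 5]
[4.6, -0.4, 0.2, 0.0, -0.0, 0.0, 5]
[4.6, -0.4, 0.2, 0.0, -0.0, 0.0, 5]
[4.6, -0.4, 0.2, 0.0, -0.0, 0.0, 5]
```

View pics/w36.png

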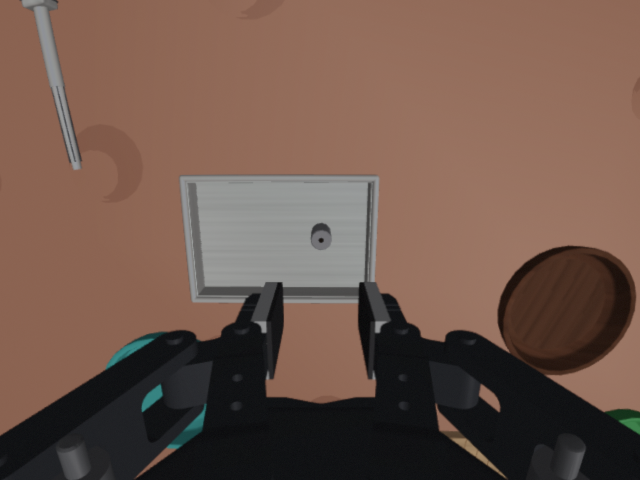

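The lead stands at (321,238). For the second one I'll use yaw 172, which keeps q6 away from its limit.

```bash
python3 -c "
from h import *
plan(.394,-.2612,.10,172,5)"
```

```text
now [ 0.6173 -0.2039  0.1106] yaw -170.9 z [-0.0027  0.0028] gap 0.0323 F [ 0.3  0.  -0.1] clk 21.23 q [ -24.   22.   94.    0.   64. -124.]
[4.6, -0.4, 0.2, 0.0, -0.0, 3.4, 5]
[4.6, -0.7, 0.2, 0.0, -0.0, 3.4, 5]
[4.5, -1.0, 0.2, 0.0, -0.0, 3.4, 5]
[4.4, -1.2, 0.2, 0.0, -0.0, 3.4, 5]
[4.4, -1.5, 0.2, 0.0, -0.0, 3.4, 5]
```

>>> apply_moves --moves '[[[4.6,-0.4,0.2,0,0,3.4,5],[4.6,-0.7,0.2,0,0,3.4,5],[4.5,-1.0,0.2,0,0,3.4,5],[4.4,-1.2,0.2,0,0,3.4,5],[4.4,-1.5,0.2,0,0,3.4,5]]]'

```text
clock: 21.85
position: [0.3863, -0.2585, 0.0957]
eef_rot: [0.072, 0.997, 0.003, -0.004]
force: [0.5, -0.1, 0.8]
finger_gap: 0.0498
```

```bash
python3 -c "
from h import *
for i in range(3): s,cm,im=grab('w37')
for r in manip.pinpoint('lead_1','wrist'): print(r['score'],r['centre'],ray(cm,r['centre'],0).round(4))
plan(.394,-.2615,.04,172,4)"
```

```text
0.96 [316.6, 253.6] [ 0.3922 -0.261   0.    ]
now [ 0.3875 -0.2587  0.096 ] yaw 171.8 z [-0.0074  0.0066] gap 0.0501 F [ 1.2 -0.4 -0.2] clk 22.05 q [ -42.    3.  119.   -0.   59. -124.]
[-0.36, -0.11, 2.8, 0.2, -0.2, -0.1, 4]
[-0.35, -0.1, 2.8, 0.2, -0.2, -0.1, 4]
```

View pics/w37.png

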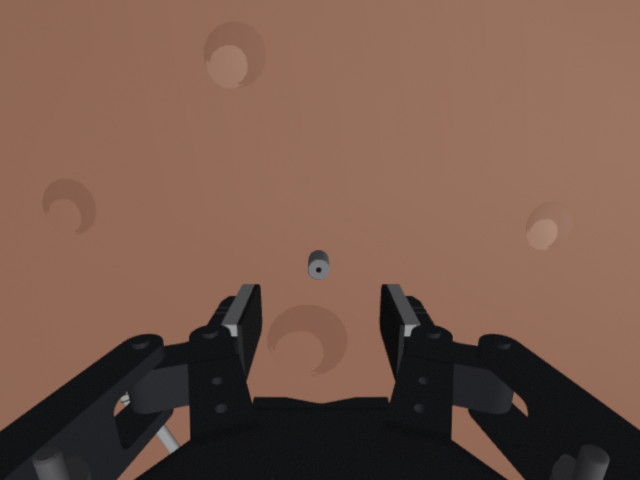

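>>> apply_moves --moves '[[[-0.3,-0.1,2.8,0.2,-0.2,0,4],[-0.3,-0.1,2.8,0.2,-0.2,0,4]]]'

```text
clock: 22.3
position: [0.3978, -0.2637, 0.0416]
eef_rot: [0.071, 0.997, -0.003, 0.003]
force: [1.3, -0.3, -0.9]
finger_gap: 0.0401
```

```bash
python3 -c "
from h import *
for i in range(3): s,cm,im=grab('w38')
plan(.3934,-.2612,.004,172,4)"
```

```text
now [ 0.3961 -0.2622  0.0407] yaw 171.9 z [ 0.0018 -0.0034] gap 0.04 F [-0.3  0.  -0.7] clk 22.45 q [ -42.    9.  120.   -0.   51. -124.]
[0.29, 0.08, 3.67, -0.2, 0.1, -0.1, 4]
```

View pics/w38.png

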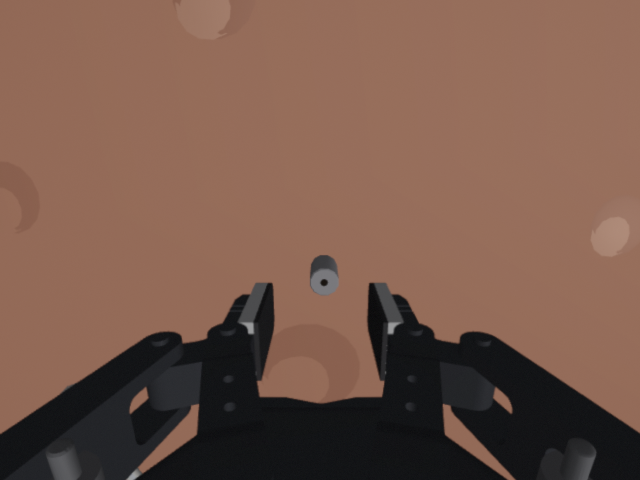

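>>> apply_moves --moves '[[[0.2,0.1,3.6,-0.1,0.1,0,4]]]'

```text
clock: 22.58
position: [0.3988, -0.2642, 0.008]
eef_rot: [0.07, 0.998, -0.004, 0.004]
force: [0.2, -0.8, -0.6]
finger_gap: 0.0401
```

```bash
python3 -c "
from h import *
for i in range(3): s,cm,im=grab('w39')
plan(.3934,-.2612,.004,172,4)"
```

```text
now [ 0.3937 -0.26    0.0041] yaw 171.9 z [-0.0023  0.001 ] gap 0.0401 F [-0.3 -1.   0.2] clk 22.73 q [ -42.   13.  120.   -0.   47. -124.]
[0.01, -0.12, 0.01, 0.0, -0.1, -0.1, 4]
```

View pics/w39.png

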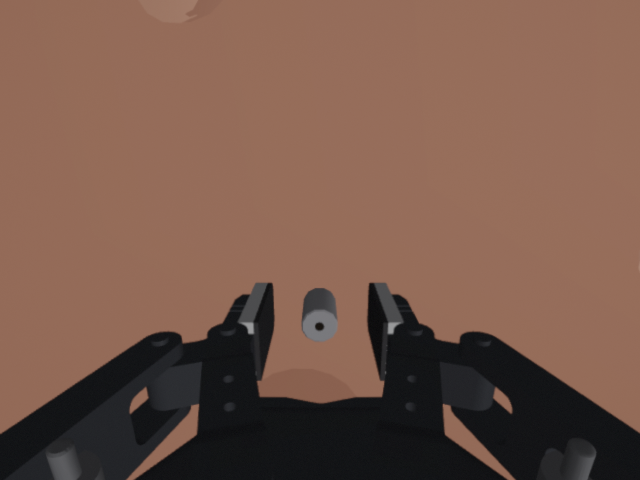

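The lead is centred between the pads at (319,315). Close.

>>> apply_moves --moves '[[[0,0,0,0,0,0,1.0],[0,0,0.05,0,0,0,1.0]]]'

```text
clock: 22.98
position: [0.396, -0.2616, 0.0066]
eef_rot: [0.07, 0.998, -0.001, 0.001]
force: [-0.5, -0.2, -1.0]
finger_gap: 0.0124
```

```bash
python3 -c "
from h import *
for i in range(3): s,cm,im=grab('w40')
plan(.3934,-.2612,.1,172,1)"
```

```text
now [ 0.3957 -0.2615  0.0062] yaw 172.0 z [ 0.0013 -0.0021] gap 0.012 F [-0.2 -0.1  1.8] clk 23.12 q [ -42.   13.  120.   -0.   47. -124.]
[0.11, -0.01, -4.69, -0.1, 0.0, -0.0, 1]
[0.11, -0.01, -4.69, -0.1, 0.0, -0.0, 1]
```

>>> apply_moves --moves '[[[0,0,-4,0,0,0,1.0],[0,0,-5,0,0,0,1.0]]]'

```text
clock: 23.38
position: [0.3924, -0.2586, 0.0943]
eef_rot: [0.07, 0.998, 0.002, -0.003]
force: [1.2, -0.8, -1.0]
finger_gap: 0.0116
```

```bash
python3 -c "
from h import *
for i in range(2): s,cm,im=grab('w41')
plan(.6267,-.2598,.1,189,1)"
```

```text
now [ 0.3971 -0.2627  0.1   ] yaw 172.0 z [ 0.0046 -0.0051] gap 0.0114 F [ 1.  -0.9 -0.2] clk 23.48 q [ -42.    3.  118.   -0.   58. -124.]
[-4.5, 0.7, 0.0, -0.1, 0.1, -3.4, 1]
[-4.6, 0.4, 0.0, -0.1, 0.1, -3.4, 1]
[-4.6, 0.2, 0.0, -0.1, 0.1, -3.4, 1]
[-4.6, -0.1, 0.0, -0.1, 0.1, -3.4, 1]
[-4.6, -0.4, 0.0, -0.1, 0.1, -3.4, 1]
```

View pics/w41.png

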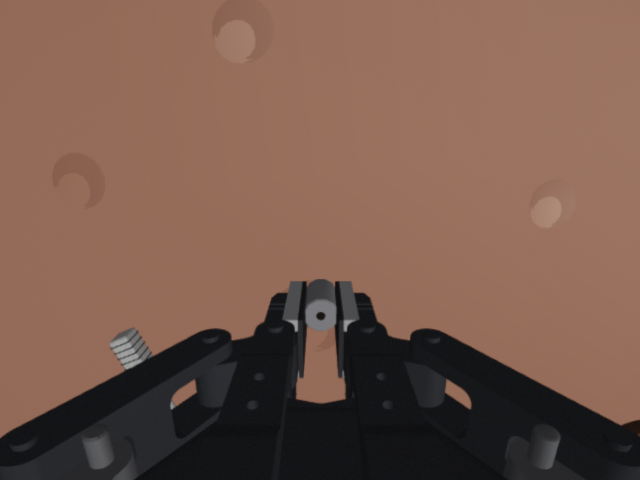

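Held upright. Carrying it to the tin.

>>> apply_moves --moves '[[[-4.5,0.7,0,-0.1,0.1,-3.4,1.0],[-4.6,0.4,0,-0.1,0.1,-3.4,1.0],[-4.6,0.2,0,0,0.1,-3.4,1.0],[-4.6,-0.1,0,0,0.1,-3.4,1.0],[-4.6,-0.4,0,0,0.1,-3.4,1.0]]]'

```text
clock: 24.1
position: [0.6286, -0.2583, 0.0973]
eef_rot: [-0.081, 0.997, -0.0, -0.004]
force: [-0.1, -1.0, -0.9]
finger_gap: 0.012
```

```bash
python3 -c "
from h import *
for i in range(3): s,cm,im=grab('w42')
plan(.6267,-.2598,.035,189,1)"
```

```text
now [ 0.6289 -0.2581  0.0971] yaw -170.8 z [-0.0072 -0.0009] gap 0.0117 F [-0.2  0.3 -0.3] clk 24.25 q [ -28.   27.   89.   -0.   64. -127.]
[0.1, -0.07, 3.1, 0.0, -0.2, 0.1, 1]
[0.11, -0.07, 3.1, 0.0, -0.2, 0.1, 1]
```

View pics/w42.png

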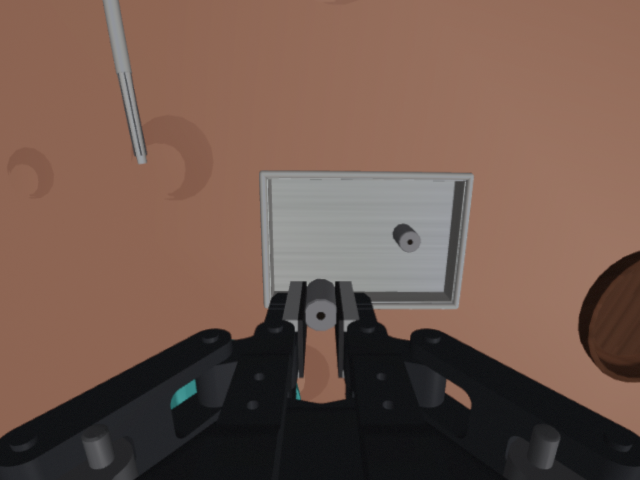

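>>> apply_moves --moves '[[[0.1,-0.2,3.1,0,-0.2,0,1.0],[0.1,-0.2,3.1,0,-0.2,0,1.0]]]'

```text
clock: 24.5
position: [0.6276, -0.2634, 0.0362]
eef_rot: [-0.08, 0.997, -0.001, 0.001]
force: [-0.2, 0.3, -1.1]
finger_gap: 0.0115
```

```bash
python3 -c "
from h import *
for i in range(3): s,cm,im=grab('w43')
plan(.6261,-.2558,.0135,189,1)"
```

```text
now [ 0.6256 -0.2625  0.0346] yaw -170.8 z [-0.0018  0.0005] gap 0.0119 F [-0.5 -0.  -0.2] clk 24.65 q [ -29.   31.   91.   -0.   58. -128.]
[-0.16, 0.65, 2.11, 0.0, -0.1, 0.2, 1]
```

View pics/w43.png

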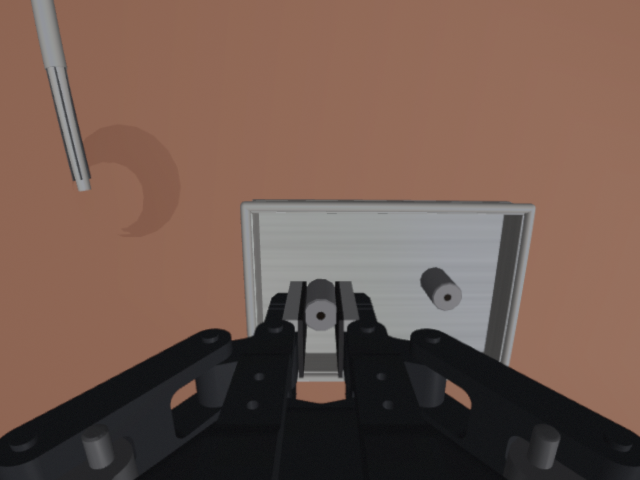

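>>> apply_moves --moves '[[[-0.1,0.65,1.0,0,-0.1,0.2,1.0],[-0.1,0,1.0,0,0,0,1.0]]]'

```text
clock: 24.9
position: [0.628, -0.2566, 0.0174]
eef_rot: [-0.078, 0.997, -0.001, 0.002]
force: [0.2, 0.4, -0.2]
finger_gap: 0.0121
```

```bash
python3 -c "
from h import *
for i in range(3): s,cm,im=grab('w44')
plan(.6261,-.2558,.010,189,1)"
```

```text
now [ 0.6281 -0.257   0.017 ] yaw -171.1 z [ 0.0042 -0.0016] gap 0.0118 F [-0.6  0.1 -1.2] clk 25.05 q [ -28.   32.   91.    0.   56. -127.]
[0.18, 0.15, 0.7, -0.1, 0.2, -0.1, 1]
```

View pics/w44.png

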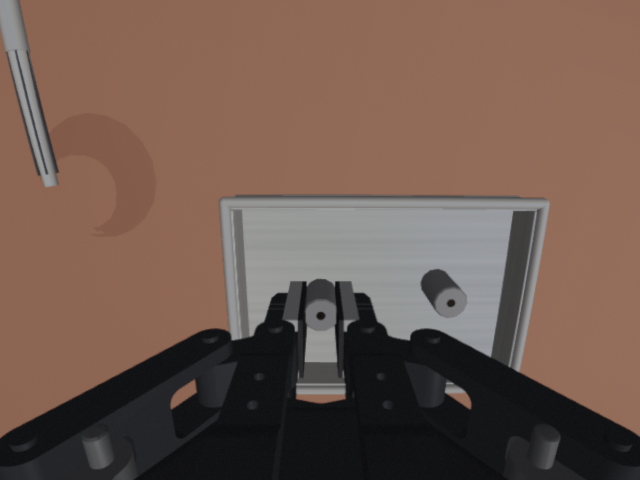

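>>> apply_moves --moves '[[[0.1,0.1,0.6,-0.1,0.2,-0.1,1.0]]]'

```text
clock: 25.18
position: [0.628, -0.2567, 0.0121]
eef_rot: [-0.079, 0.997, -0.001, 0.001]
force: [-0.5, 1.2, 0.1]
finger_gap: 0.0116
```

```bash
python3 -c "
from h import *
for i in range(3): s,cm,im=grab('w45');print(s['position'].round(4),s['force'].round(1),Rn.from_quat(s['eef_rot']).as_matrix()[:2,2].round(4))"
```

```text
[ 0.628  -0.2567  0.0121] [-0.5  1.2  0.1] [ 0.0027 -0.0017]
[ 0.627  -0.2561  0.0106] [-0.3  0.3 -1.4] [ 0.0003 -0.0004]
[ 0.6266 -0.2559  0.0105] [-1.  0. -1.] [-0.0005  0.    ]
```

>>> apply_moves --moves '[[[0,0,0.15,0,0,0,1.0]]]'

```text
clock: 25.45
position: [0.627, -0.2562, 0.0094]
eef_rot: [-0.079, 0.997, -0.0, 0.0]
force: [-0.5, 1.0, -0.3]
finger_gap: 0.0118
```

```bash
python3 -c "
from h import *
for i in range(3): s,cm,im=grab('w45');print(s['position'].round(4),s['force'].round(1),Rn.from_quat(s['eef_rot']).as_matrix()[:2,2].round(4))"
```

```text
[ 0.627  -0.2562  0.0094] [-0.5  1.  -0.3] [ 0.0004 -0.0004]
[ 0.627  -0.2562  0.0093] [ 0.3  0.4 -0.8] [ 0.0003 -0.0004]
[ 0.6269 -0.2561  0.0093] [-0.6  0.1  0.1] [ 0.0001 -0.0003]
```

>>> apply_moves --moves '[[[0,0,0.12,0,0,0,1.0]]]'

```text
clock: 25.72
position: [0.627, -0.2561, 0.0092]
eef_rot: [-0.079, 0.997, -0.0, -0.0]
force: [-3.6, 1.6, 9.7]
finger_gap: 0.0117
```

```bash
python3 -c "
from h import *
for i in range(2): s,cm,im=grab('w45');print(s['position'].round(4),s['force'].round(1),Rn.from_quat(s['eef_rot']).as_matrix()[:2,2].round(4))"
```

```text
[ 0.627  -0.2561  0.0092] [-3.6  1.6  9.7] [-0.0002 -0.0001]
[ 0.6269 -0.2561  0.0092] [-1.5  1.2  5.2] [-0.0004  0.    ]
```

Contact. Opening narrowly (2.8 cm) because the wall is close, then lifting.

>>> apply_moves --moves '[[[0,0,0,0,0,0,2.8],[0,0,0,0,0,0,2.8],[0,0,-2,0,0,0,2.8],[0,0,-5,0,0,0,2.8],[0,0,-3,0,0,0,2.8]]]'

```text
clock: 26.45
position: [0.625, -0.2551, 0.11]
eef_rot: [-0.079, 0.997, 0.002, -0.003]
force: [0.3, -1.0, 0.5]
finger_gap: 0.0283
```

```bash
python3 -c "
from h import *
for i in range(3): grab('w46')
plan(.466,.1465,.12,120,6)"
```

```text
now [ 0.6256 -0.2554  0.1098] yaw -171.0 z [-0.0037  0.0017] gap 0.0281 F [-0.3  0.1 -0.1] clk 26.6 q [ -28.   25.   90.   -0.   65. -127.]
[1.2, 5.3, -0.1, -0.0, -0.0, 8.6, 6]
[2.0, 5.0, -0.1, -0.0, -0.0, 8.6, 6]
[2.7, 4.7, -0.1, -0.0, -0.0, 8.6, 6]
[3.4, 4.2, -0.1, -0.0, -0.0, 8.6, 6]
[4.0, 3.7, -0.1, -0.0, -0.0, 8.6, 6]
[4.5, 3.0, -0.1, -0.0, -0.0, 8.6, 6]
[4.9, 2.3, -0.1, -0.0, -0.0, 8.6, 6]
[5.2, 1.6, -0.1, -0.0, -0.0, 8.6, 6]
```

View pics/w46.png

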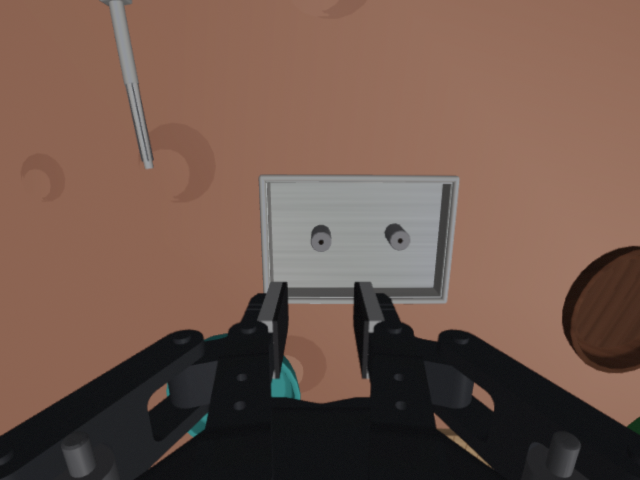

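Both leads stand in the tin at (321,241) and (399,239). Now the knob.

>>> apply_moves --moves '[[[1.2,5.3,-0.1,0,0,8.6,6],[2.0,5.0,-0.1,0,0,8.6,6],[2.7,4.7,-0.1,0,0,8.6,6],[3.4,4.2,-0.1,0,0,8.6,6],[4.0,3.7,-0.1,0,0,8.6,6]]]'

```text
clock: 27.22
position: [0.5211, 0.0009, 0.1099]
eef_rot: [0.307, 0.952, 0.0, -0.006]
force: [-0.2, 0.7, 0.7]
finger_gap: 0.0599
```

```bash
python3 -c "
from h import *
plan(.466,.1465,.12,120,6)"
```

```text
now [0.5211 0.0009 0.1099] yaw 144.2 z [-0.011   0.0038] gap 0.0599 F [-0.2  0.7  0.7] clk 27.23 q [ -8.   8. 111.   0.  61. -62.]
[4.3, 2.9, -0.3, -0.1, -0.2, 8.1, 6]
[4.7, 2.2, -0.3, -0.1, -0.2, 8.1, 6]
[5.0, 1.5, -0.3, -0.1, -0.2, 8.1, 6]
```

>>> apply_moves --moves '[[[4.3,2.9,-0.3,-0.1,-0.2,8.1,6],[4.7,2.2,-0.3,-0.1,-0.2,8.1,6],[5.0,1.5,-0.3,-0.1,-0.2,8.1,6]]]'

```text
clock: 27.6
position: [0.4603, 0.1512, 0.1159]
eef_rot: [0.508, 0.862, -0.002, -0.003]
force: [-0.3, 0.3, 0.7]
finger_gap: 0.0598
```

```bash
python3 -c "
from h import *
for i in range(3): s,cm,im=grab('w47')
for r in manip.pinpoint('knob','wrist'): print(r['score'],r['centre'],ray(cm,r['centre'],0).round(4))
for r in manip.recognise('knob','wrist'): print(r, ray(cm,r['box'][:2],.018))
plan(.466,.1465,.05,120,6)"
```

```text
0.56 [322.4, 248.9] [0.4666 0.143  0.    ]
{'box': [321.9, 257.1, 39.1, 42.0], 'score': 0.85} [0.46662294 0.14233205 0.018     ]
now [0.4617 0.1497 0.1163] yaw 119.4 z [-0.0064 -0.001 ] gap 0.0598 F [-1.1  0.5  1.1] clk 27.85 q [ 10.   3. 116.   0.  61. -20.]
[-0.25, 0.13, 3.31, -0.2, -0.1, -0.3, 6]
[-0.25, 0.12, 3.32, -0.2, -0.1, -0.3, 6]
```

View pics/w47.png

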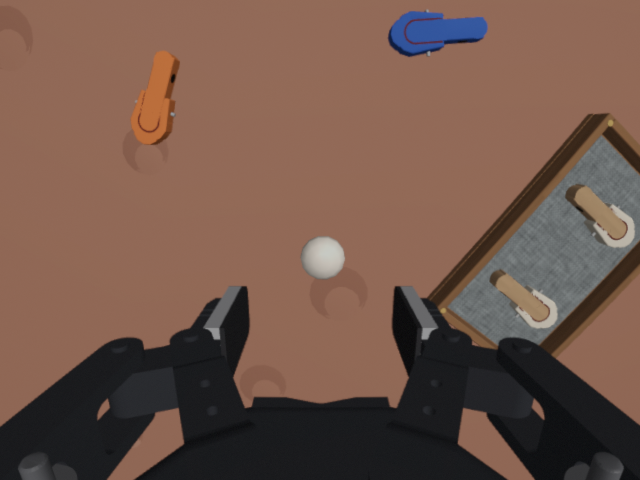

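The knob is at (322,257). The tray corner at (445,308) is clear of the fingers.

>>> apply_moves --moves '[[[-0.3,0.1,3.4,-0.2,-0.1,-0.3,6],[-0.3,0.1,3.4,-0.2,-0.1,-0.3,6]]]'

```text
clock: 28.1
position: [0.4712, 0.1432, 0.0497]
eef_rot: [0.501, 0.866, 0.003, 0.004]
force: [-0.2, -0.1, 0.0]
finger_gap: 0.06
```

```bash
python3 -c "
from h import *
for i in range(3): s,cm,im=grab('w48')
g=im.astype(int);m=((g.min(2)>115)&(g.max(2)-g.min(2)<45)).astype(np.uint8)
n,l,st,c=cv2.connectedComponentsWithStats(m)
for i in range(1,n):
  if st[i,4]>400: print(st[i],c[i].round(1),ray(cm,c[i],.019).round(4))
plan(.4662,.1448,.002,120,6)"
```

```text
[ 290  244   59   58 2685] [318.7 272.9] [0.4673 0.1429 0.019 ]
[574 311  58  54 997] [605.7 343.1] [0.6304 0.1862 0.019 ]
now [0.4687 0.143  0.0486] yaw 119.9 z [ 0.0037 -0.0008] gap 0.0599 F [ 0.2 -0.7 -0.5] clk 28.25 q [  9.  10. 118.  -0.  52. -21.]
[0.29, -0.14, 4.65, 0.2, 0.1, -0.1, 6]
```

View pics/w48.png

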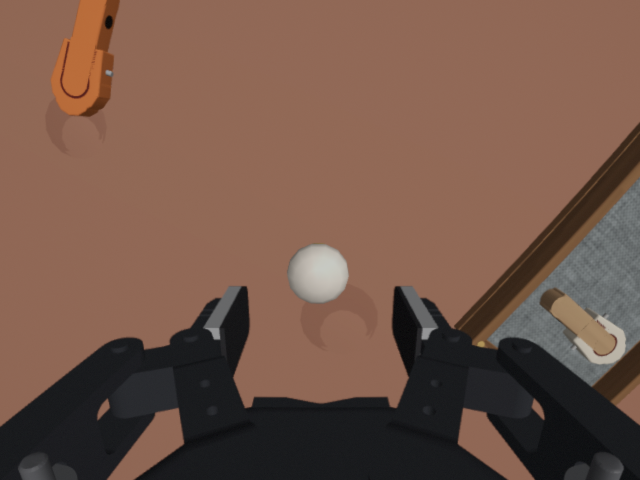

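>>> apply_moves --moves '[[[0.2,-0.1,3.0,0.2,0.1,0,6]]]'

```text
clock: 28.38
position: [0.4715, 0.1439, 0.0216]
eef_rot: [0.502, 0.865, 0.002, 0.003]
force: [0.5, 0.2, 0.3]
finger_gap: 0.0598
```

```bash
python3 -c "
from h import *
for i in range(3): s,cm,im=grab('w49')
g=im.astype(int);m=((g.min(2)>115)&(g.max(2)-g.min(2)<45)).astype(np.uint8)
n,l,st,c=cv2.connectedComponentsWithStats(m)
for i in range(1,n):
  if st[i,4]>400: print(st[i],c[i].round(1),ray(cm,c[i],.019).round(4))
plan(.4668,.1437,.002,120,6)"
```

```text
[ 288  268   69   69 3738] [322.  302.2] [0.4675 0.1425 0.019 ]
now [0.4663 0.1435 0.0184] yaw 119.8 z [-0.0026 -0.0015] gap 0.0594 F [-0.5  0.1  0.3] clk 28.52 q [  9.  13. 118.  -0.  49. -21.]
[-0.0, 0.06, 1.64, -0.2, -0.0, -0.2, 6]
```

View pics/w49.png

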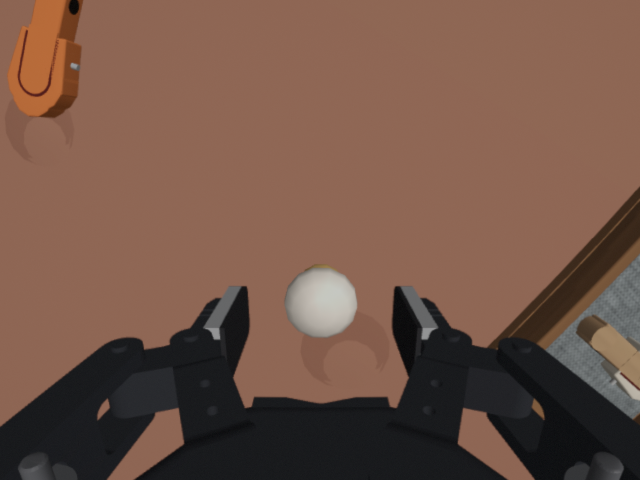

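>>> apply_moves --moves '[[[0.05,0.1,1.65,-0.1,0,0,6]]]'

```text
clock: 28.65
position: [0.4701, 0.1446, 0.0042]
eef_rot: [0.502, 0.865, 0.002, 0.002]
force: [0.3, -0.6, -0.4]
finger_gap: 0.0599
```

```bash
python3 -c "
from h import *
for i in range(3): s,cm,im=grab('w50')
plan(.467,.1433,.002,120,6)"
```

```text
now [0.4665 0.1443 0.0017] yaw 119.8 z [-0.002  -0.0008] gap 0.0601 F [-0.   0.  -0.8] clk 28.8 q [  9.  15. 118.  -0.  47. -21.]
[-0.11, -0.01, -0.03, -0.1, -0.0, -0.2, 6]
```

View pics/w50.png

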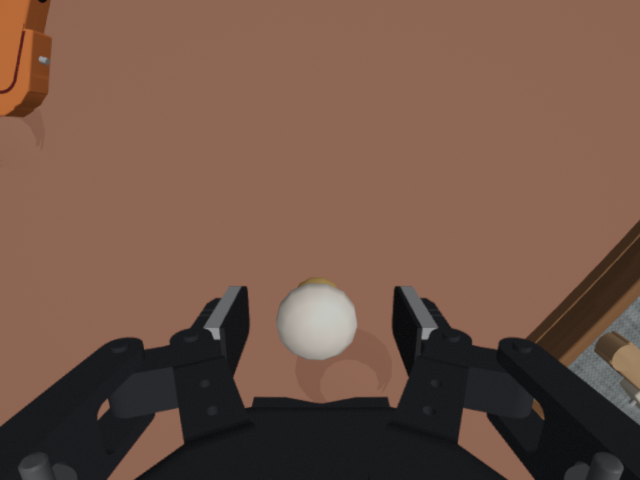

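>>> apply_moves --moves '[[[-0.05,-0.05,0,0,0,0,2.6],[0,0,0.1,0,0,0,2.6],[0,0,0.1,0,0,0,2.6]]]' --squeeze 30

```text
clock: 29.18
position: [0.4672, 0.1437, 0.0019]
eef_rot: [0.501, 0.865, -0.001, -0.0]
force: [-3.3, -0.8, 8.4]
finger_gap: 0.0289
```

```bash
python3 -c "
from h import *
for i in range(3): s,cm,im=grab('w51');print(s['position'].round(4),s['finger_gap'],s['force'].round(1))
plan(.467,.1433,.1,120,2.6)"
```

```text
[0.4672 0.1437 0.0019] 0.02890701245794764 [-3.3 -0.8  8.4]
[0.4671 0.1437 0.002 ] 0.02836274983000254 [-2.7 -0.9  6.1]
[0.4671 0.1437 0.0019] 0.028499976869630142 [-3.4 -0.3  6.4]
now [0.4671 0.1438 0.002 ] yaw 119.8 z [-0.0015 -0.001 ] gap 0.0284 F [-2.9 -0.5  6.7] clk 29.32 q [  9.  15. 118.  -0.  47. -21.]
[-0.02, -0.03, -4.9, -0.1, 0.0, -0.1, 2.6]
[-0.02, -0.02, -4.9, -0.1, 0.0, -0.1, 2.6]
```

View pics/w51.png

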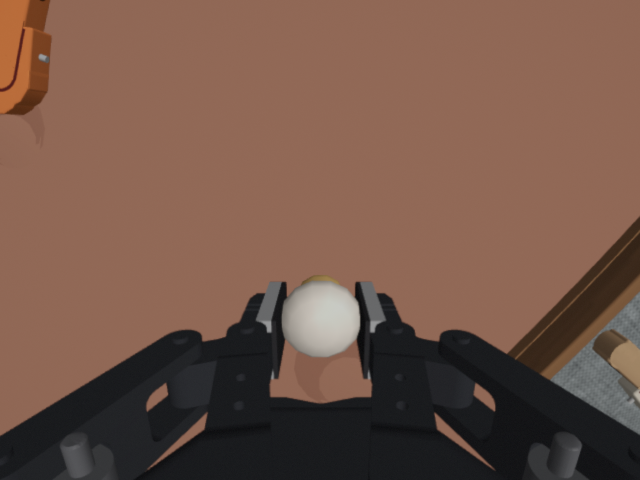

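>>> apply_moves --moves '[[[0,0,-4,0,0,0,2.6],[0,0,-5,0,0,0,2.6]]]'

```text
clock: 29.58
position: [0.463, 0.1432, 0.0898]
eef_rot: [0.501, 0.865, -0.004, -0.005]
force: [0.9, 0.5, -0.2]
finger_gap: 0.0287
```

```bash
python3 -c "
from h import *
for i in range(2): s,cm,im=grab('w52')
plan(.6455,-.0122,.1,120,2.6)"
```

```text
now [0.4692 0.1443 0.0955] yaw 119.9 z [ 0.0026 -0.0004] gap 0.0289 F [ 1.6  0.5 -0.2] clk 29.68 q [  9.   6. 116.  -0.  58. -21.]
[-4.5, 1.5, -0.1, 0.0, 0.0, -0.0, 2.6]
[-4.5, 1.5, -0.1, 0.0, 0.0, -0.0, 2.6]
[-4.5, 1.5, -0.1, 0.0, 0.0, -0.0, 2.6]
[-4.5, 1.5, -0.1, 0.0, 0.0, -0.0, 2.6]
[-4.5, 1.5, -0.1, 0.0, 0.0, -0.0, 2.6]
```

View pics/w52.png

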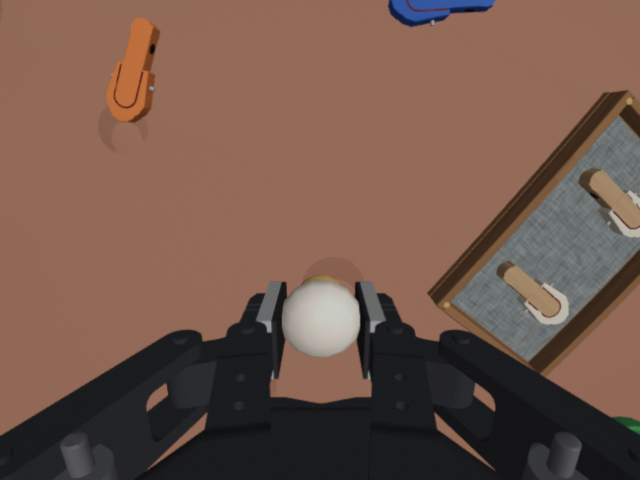

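The knob is held, upright, at the same spot (320,318). Carrying it to the brown dish.

>>> apply_moves --moves '[[[-4.5,1.5,-0.1,0,0,0,2.6],[-4.5,1.5,-0.1,0,0,0,2.6],[-4.5,1.5,-0.1,0,0,0,2.6],[-4.5,1.5,-0.1,0,0,0,2.6],[-4.5,1.5,-0.1,0,0,0,2.6]]]'

```text
clock: 30.3
position: [0.6474, -0.0144, 0.0983]
eef_rot: [0.498, 0.867, 0.001, -0.0]
force: [0.3, 1.0, 0.2]
finger_gap: 0.0286
```

```bash
python3 -c "
from h import *
for i in range(3): s,cm,im=grab('w53')
a=np.linspace(0,2*np.pi,40)
for p in proj(cm,np.c_[.6455+.053*np.cos(a),-.0122+.053*np.sin(a),0*a+.022]): cv2.circle(im,(int(p[0]),int(p[1])),1,(255,255,0),-1)
cv2.imwrite('pics/w53.png',im[:,:,::-1])
plan(.6455,-.0122,.04,120,2.6)"
```

```text
now [ 0.6481 -0.0152  0.0985] yaw 120.1 z [0.0012 0.0008] gap 0.0281 F [ 0.3  0.6 -0.7] clk 30.45 q [ -8.  23.  94.   0.  63. -38.]
[0.2, -0.04, 2.92, 0.0, -0.0, 0.0, 2.6]
[0.2, -0.04, 2.92, 0.0, -0.0, 0.0, 2.6]
```

View pics/w53.png

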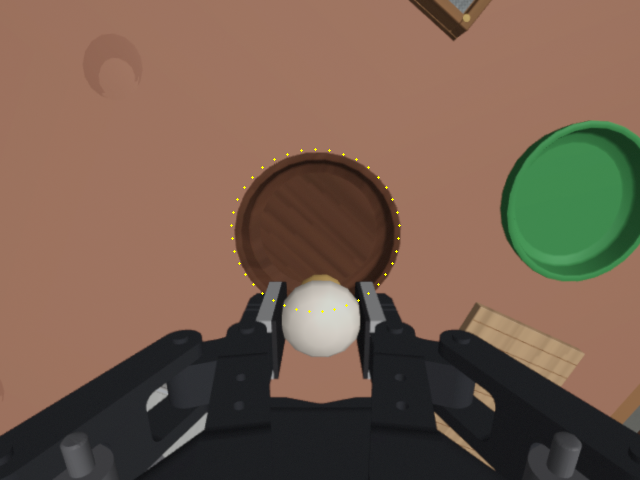

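The outline matches the brown dish. Lowering.

>>> apply_moves --moves '[[[0.2,0,3.2,0,0,0,2.6],[0.2,0,3.2,0,0,0,2.6]]]'

```text
clock: 30.7
position: [0.6474, -0.0109, 0.0352]
eef_rot: [0.5, 0.866, 0.002, 0.002]
force: [-0.9, -0.2, -0.4]
finger_gap: 0.0288
```

```bash
python3 -c "
from h import *
for i in range(3): s,cm,im=grab('w54')
plan(.6455,-.0122,.012,120,2.6)"
```

```text
now [ 0.645  -0.0104  0.0336] yaw 120.1 z [-0.0002  0.0017] gap 0.0287 F [0.4 0.5 0.2] clk 30.85 q [ -7.  28.  96.   0.  57. -37.]
[-0.18, -0.05, 2.16, 0.0, -0.1, 0.1, 2.6]
```

View pics/w54.png

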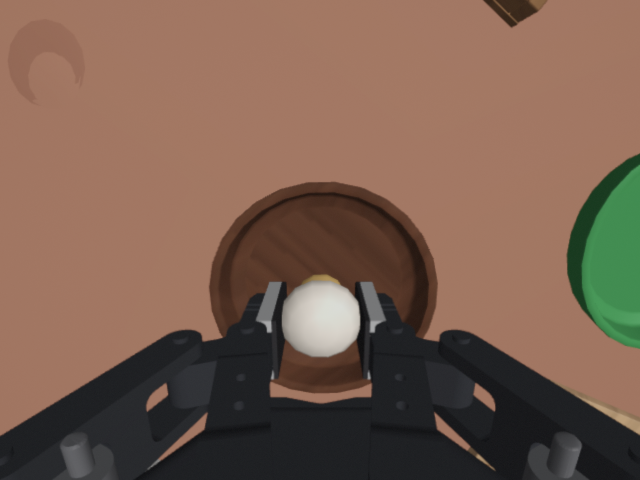

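>>> apply_moves --moves '[[[-0.2,-0.05,2.1,0,-0.1,0,2.6]]]'

```text
clock: 30.98
position: [0.6487, -0.0123, 0.0156]
eef_rot: [0.499, 0.867, 0.002, 0.004]
force: [-0.0, -0.9, -0.3]
finger_gap: 0.0291
```

```bash
python3 -c "
from h import *
for i in range(3): s,cm,im=grab('w55');print(s['force'].round(1))
plan(.6455,-.0122,.0075,120,2.6)"
```

```text
[-0.  -0.9 -0.3]
[-1.2 -0.7 -2.4]
[-0.9  0.1 -1.4]
now [ 0.644  -0.0121  0.0112] yaw 120.1 z [-0.0026  0.0006] gap 0.0289 F [-0.   0.   0.2] clk 31.12 q [ -7.  29.  96.   0.  55. -37.]
[-0.09, 0.13, 0.37, -0.1, -0.1, 0.1, 2.6]
```

>>> apply_moves --moves '[[[-0.1,0.1,0.3,-0.1,-0.1,0,2.6]]]'

```text
clock: 31.25
position: [0.6463, -0.0126, 0.0091]
eef_rot: [0.499, 0.866, 0.0, 0.001]
force: [-1.7, -0.3, -0.2]
finger_gap: 0.0287
```

```bash
python3 -c "
from h import *
for i in range(3): s,cm,im=grab('w55');print(s['position'].round(4),s['force'].round(1),Rn.from_quat(s['eef_rot']).as_matrix()[:2,2].round(4))"
```

```text
[ 0.6463 -0.0126  0.0091] [-1.7 -0.3 -0.2] [ 0.0019 -0.0004]
[ 0.6458 -0.0126  0.0084] [-0.9 -0.2 -1. ] [ 0.0008 -0.0002]
[ 0.6456 -0.0125  0.0085] [ 0.5  0.1 -0.7] [ 0.0003 -0.0002]
```

>>> apply_moves --moves '[[[0,0,0.15,0,0,0,2.6]]]'

```text
clock: 31.52
position: [0.6463, -0.0127, 0.0077]
eef_rot: [0.499, 0.866, 0.0, 0.001]
force: [0.4, 0.2, 0.1]
finger_gap: 0.0292
```

```bash
python3 -c "
from h import *
for i in range(3): s,cm,im=grab('w55');print(s['position'].round(4),s['force'].round(1),Rn.from_quat(s['eef_rot']).as_matrix()[:2,2].round(4))"
```

```text
[ 0.6463 -0.0127  0.0077] [0.4 0.2 0.1] [ 0.0017 -0.0004]
[ 0.6461 -0.0127  0.0075] [-0. -0. -0.] [ 0.0014 -0.0003]
[ 0.6459 -0.0126  0.0073] [ 0.2  0.3 -1.3] [ 0.0009 -0.0002]
```

>>> apply_moves --moves '[[[0,0,0.1,0,0,0,2.6]]]'

```text
clock: 31.8
position: [0.646, -0.0126, 0.007]
eef_rot: [0.499, 0.866, 0.0, 0.0]
force: [-2.0, 0.6, 5.4]
finger_gap: 0.0288
```

```bash
python3 -c "
from h import *
for i in range(3): s,cm,im=grab('w55');print(s['position'].round(4),s['force'].round(1),Rn.from_quat(s['eef_rot']).as_matrix()[:2,2].round(4))"
```

```text
[ 0.646  -0.0126  0.007 ] [-2.   0.6  5.4] [ 0.0007 -0.0002]
[ 0.646  -0.0126  0.0071] [-1.7  0.9  4.3] [ 0.0008 -0.0002]
[ 0.646  -0.0126  0.0071] [-2.5 -0.3  4.4] [ 0.0008 -0.0003]
```

>>> apply_moves --moves '[[[0,0,0,0,0,0,4.2],[0,0,0,0,0,0,4.2]]]'

```text
clock: 32.2
position: [0.6463, -0.0127, 0.0067]
eef_rot: [0.499, 0.866, 0.0, 0.001]
force: [-0.7, 0.5, 1.0]
finger_gap: 0.0419
```

```bash
python3 -c "
from h import *
s,cm,im=grab('w56');print(s['position'].round(4),s['force'].round(1),s['finger_gap'])"
```

```text
[ 0.6463 -0.0127  0.0067] [-0.7  0.5  1. ] 0.041896820596443014
```

View pics/w56.png

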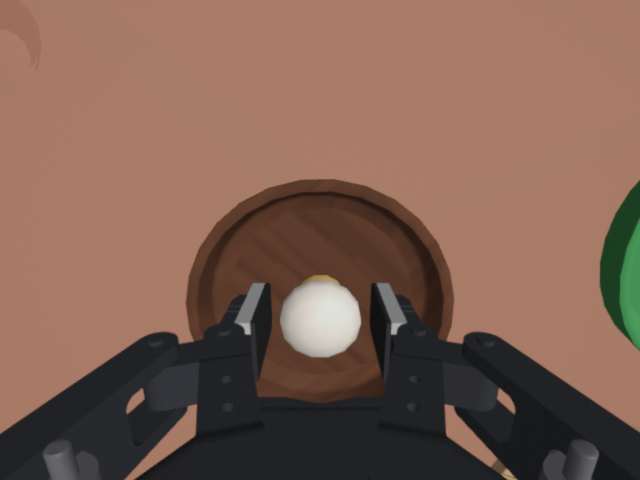

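The pads are clear of the knob on both sides. Lifting straight up, then drawing back so the top camera can see.

>>> apply_moves --moves '[[[0,0,-2,0,0,0,4.2],[0,0,-4,0,0,0,4.2],[0,0,-5,0,0,0,4.2],[0,0,-5,0,0,0,4.2],[4,-3,-2,0,0,0,4.2]]]'

```text
clock: 32.88
position: [0.6013, 0.0061, 0.1952]
eef_rot: [0.5, 0.866, 0.001, 0.002]
force: [0.0, 0.5, 0.5]
finger_gap: 0.042
```

```bash
python3 -c "
from h import *
grab('w57');plan(.42,-.05,.2,120,4.2)"
```

```text
now [0.5936 0.0097 0.195 ] yaw 120.1 z [-0.0057  0.0024] gap 0.0418 F [-5.2  1.5  0.2] clk 32.92 q [ -6.  11.  98.   0.  71. -36.]
[0.9, -4.5, -0.1, -0.1, -0.1, 0.0, 4.2]
[0.9, -4.5, -0.1, -0.1, -0.1, 0.0, 4.2]
[0.9, -4.5, -0.1, -0.1, -0.1, 0.0, 4.2]
[0.9, -4.5, -0.1, -0.1, -0.1, 0.0, 4.2]
```

>>> apply_moves --moves '[[[0.9,-4.5,-0.1,0,0,0,4.2],[0.9,-4.5,-0.1,0,0,0,4.2],[0.9,-4.5,-0.1,0,0,0,4.2],[0.9,-4.0,-0.1,0,0,0,4.2]]]'

```text
clock: 33.42
position: [0.4219, -0.0474, 0.2046]
eef_rot: [0.497, 0.868, 0.001, 0.001]
force: [0.1, -0.2, 1.2]
finger_gap: 0.0423
```

```bash
python3 -c "
from h import *
for i in range(4): grab('w58')
im=manip.read_camera('top')[:,:,::-1];cv2.imwrite('pics/t58.png',cv2.resize(im[90:390,60:560],None,fx=1.6,fy=1.6,interpolation=cv2.INTER_CUBIC))
im=manip.read_camera('scene')[:,:,::-1];cv2.imwrite('pics/s58.png',cv2.resize(im[190:320,90:530],None,fx=1.8,fy=1.8,interpolation=cv2.INTER_CUBIC))
print(manip.get_state()['clock'],manip.get_state()['joint_vel'].round(3))"
```

```text
33.725 [ 0.006  0.018 -0.01  -0.002  0.002 -0.001]
```

View pics/t58.png

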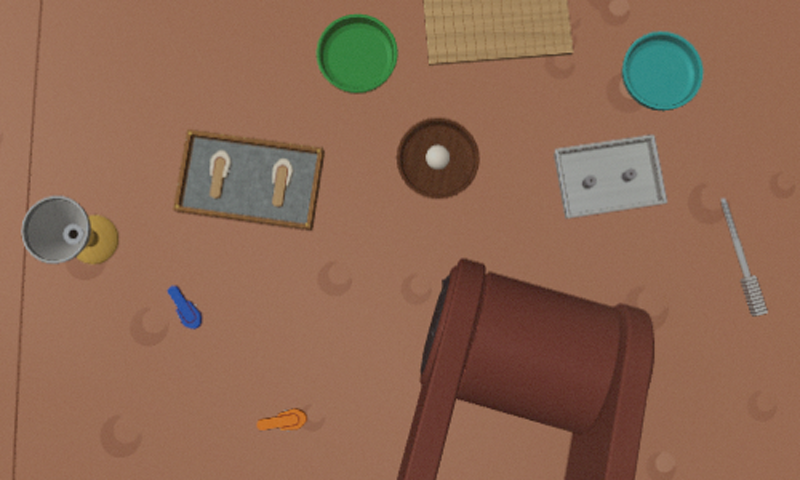

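View pics/s58.png

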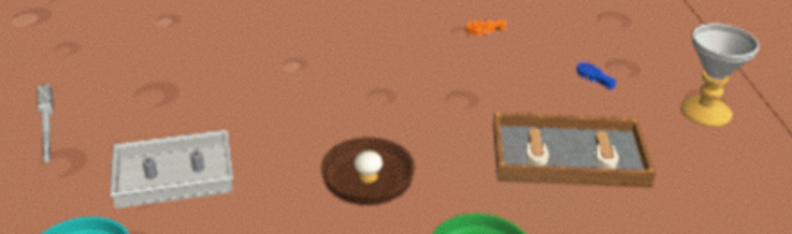

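Both views show both hammers flat and apart in the tray, both leads upright in the tin, and the knob on its foot in the brown dish. The funnel, reamer and look-alikes appear unmoved. Handing in.

```bash
python3 -c "
from station import manip
print(manip.hand_in())"
```

```text
the job is handed in; nothing more can be done
None
```

The lot is sorted and handed in at about 34 s of the 120 s. I worked in the order asked: both cream hammer heads into the long wooden tray, both key leads into the tin, then the knob into the dark brown dish. Each part was lowered until the wrist felt the floor, at most about 10 N, and then released.

**Last checks:** the final top and scene views show the hammers flat and apart, the leads upright and the knob on its brass foot. The funnel, the reamer and the blue and orange look-alikes looked untouched. The gripper was open and clear of everything.

**What went wrong or disagreed:**
- The second hammer was first gripped too high, so I regripped it lower before lifting.
- One sideways move over the tin went the wrong way by a few millimetres. I corrected it before setting that lead down.
- The wrist and top cameras disagreed by up to about 4 mm in places, so I aimed between the two.

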